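Walk a bearing cup into the shaker's bearing housing

TASK

Stand the flanged bearing cup upright in the mouth of the shaker's bearing housing and let go of it, then press it home a little at a time on opposite sides of its rim, all the way round, so that it goes in without cocking until the flange sits flush on the housing. Never push harder than 23 N, and leave the beaker, the marker pen and the amber bottle where they stand.

Things in the scene. Friction and masses are not known exactly. Their poses are not given: they have to be found in the camera images.
- cup_center (a point): Steel bearing cup, 38.5 mm high, standing upright on the bench on its narrow end. This point: on its axis, half-way up the wide top part, 30.5 mm above the foot. Grip it across the outside of the head, 62 mm in diameter. From the foot up: plain pilot 39 mm across (3 mm), chamfer to 41 mm, slow taper to 44 mm at 17 mm, plain barrel to 22.5 mm, then the head. About 0.3 kg.
- cup_head: The cup's head (flange): steel disc, 62 mm in diameter, 12 mm thick. Origin at the centre of its flat underside, the face that must come to lie on the housing's mouth; z is the cup's axis, up.
- cup_rim: The raised ring on top of the head, where the cup is pressed: 59 mm outside, 46 mm inside, 4 mm high; middle of the ring 26.5 mm from the axis. Origin at the centre of the ring's top plane, 16 mm above the head's underside; z is the cup's axis, up.
- housing_mouth (a point): Centre of the mouth (top face) of the bearing housing: upright aluminium barrel, 60 mm outside, mouth 60 mm above the bench, on a grey 96 mm square base plate screwed down. The bore (48 mm) has 8 sprung steel leaves 5 mm below the mouth that grip the cup: set in and released, its head stays 8 to 12 mm above the mouth. Near the end one side slides at 12 to 20 N; a square push needs over 27 N.
- barrel (a joint): How far the housing's barrel has sunk on its stiff sprung mount, in m: 0 when free, it begins to sink at 2 N and goes 0.025 mm further for each newton pushed down on it (0.65 mm at about 25 N beside the cup's weight).
- beaker: Clear plastic beaker, 64 mm wide, 72 mm high, a bystander beyond the work. Origin at the centre of its underside.
- marker: White marker pen with a black cap, 136 mm long and 14 mm thick, lying between housing and cup, a bystander. Origin at the middle of its underside, x along it.
- amber: Amber reagent bottle with a black cap, 55 mm wide, 115 mm high, a bystander. Origin at the centre of its underside.
Not all that is in view belongs to the job. Several things look just like the part that bears cup_center: the one meant starts farthest from the robot's base.

How it is judged:
By the outcome, as a careful person would: the job done as asked, in the order asked, and still so for the second after the job is handed in, with the robot touching nothing.
It also fails if it takes over 69 s, if anything falls off the work surface, if the arm or the gripper's body presses on something with over 40 N, if the wrist force passes 120 N, or if a joint passes its speed limit or range.

ROBOT

A 6-joint arm with a two-finger parallel gripper is mounted at the origin on a cart in front of the work surface, level with it; the furniture and walls round the work are solid. World frame = base frame: x ahead of the robot, y to its left, z up, the work surface at z = 0. Lengths are in m, angles in degrees, forces in N, time in s.
With the tool pointing down it reaches from about 0.375 to 0.75 m from the base axis. Payload 9 kg.
Tool frame: the origin (TCP) lies on the mounting face of the last link; the fingertips stand 173 mm ahead of it and the grasp point (between the pads) lies 155 mm ahead of it; x points along the fingers, z is the direction in which the jaws open and shut, and the axes are right-handed (so a half turn about x gives the same grasp; the last joint's range is limited). The gripper opens to 85 mm and grips with 20 to 120 N. Pads are 22 mm wide; open, the fingers measure 114 mm over their backs; the gripper's body (76 mm by 85 mm) begins 54 mm behind the grasp point. The pads swing forward as they close: fully open they stand 13 mm farther back than shut.
Start: joints at [-82.661, 5.964, 5.575, 89.605, 0, 77.527], TCP at [0.203, -0.564, 0.405] pointing down, gripper open.
Joint ranges: [-171.21, 171.21], [-48.23, 106.86], [-62.78, 66.21], [-105.2, 120.99], [-86.42, 89.51], [-180, 180]. Speed limits (degrees/s): [127.2, 127.2, 147.25, 180, 180, 180].

INTERFACE

Orientations are given as [roll, pitch, yaw] about the fixed x, y, z axes, in that order (R = Rz(yaw) Ry(pitch) Rx(roll)).
In Python, from workcell import r gives the robot as it stands.
- The arm moves only by the tool apply_moves, never from a script. Its argument "commands" is a list of rows, each a list of 7 numbers: the shift along the tool's x, y, z in mm, then the turn, a rotation vector about the tool's x, y, z in rad, then the closure, from 0 (fully open) to 1 (shut). In form: [[dx, dy, dz, ax, ay, az, grip], ...]. A call has 1 to 10 rows; each row is the pose to reach, as a shift and turn from the pose commanded when the call began, along the tool's axes at that moment; what a row does not reach only later rows make up. A row lasts 1/10 s, in which the tool goes at most 50 mm and 8.59 degrees, less where a joint would pass 70% of its speed; a pose out of reach is approached as far as the arm can. A call with a gripper value outside its range is refused whole. The fingers move at their own pace and stop on an object; "grip_force" is the grip in N (left out, the last holds). Time passes only in rows, so rows that repeat a pose let the fingers close. It gives the time, the measured TCP pose, the force and the opening at its end, in the units of the state.
- r.observe(): the state, without advancing time (a new reading comes with each control period).
- r.camera(name): name is "side" or "top" or "wrist"; returns the picture (400x640x3 uint8, red, green, blue); there is no depth.
- r.get_calibration(name): a dict with "vertical_fov" (degrees; the focal length in pixels is half the picture's height over the tangent of half this angle, whatever the lens; pixels are square), "cx", "cy" (the principal point, pixels), "R" (3x3) and "t" (3): a world point X has camera coordinates R X + t. Camera axes: x right, y down, z forward; pixel columns grow to the right and rows downward; lengths in m; the calibration is good to about 2 mm. A picture is of the moment at which its call begins: read the wrist's pose just before it. get_calibration takes no time and is no camera call; for the wrist camera it gives the pose at the moment of the call.
- r.close_job(): hands the job in, once; it reports no verdict.
The state is a dict: "clock": time; "joint_pos": joint angles; "joint_velocities": joint speeds; "joint_torque": joint torques, N m; "position": TCP position; "tcp_rot": TCP orientation; "contact_force": force on the tool from outside, world axes, zero at the start; "moment": the same for the moment, N m; "finger_gap": finger opening in m.
Only numpy, scipy, OpenCV 4.12 (cv2) and the standard library are available. Lean on these libraries where they do the work, as an engineer would, in place of code of your own. Each camera call takes 0.05 s, during which the arm holds its last target.

## Working session

There is one attempt and no reset: what is moved stays moved. The work goes in short steps, Python scripts to look and compute and a tool call to move; the robot and the scene stay as the last step left them, time stands still between calls to the robot, and variables do not carry over. Pictures are saved under pics/ and viewed, and the job is handed in when it is done.

Besides the shell and the picture viewer there is one more tool, called after ">>>" by a JSON object that holds its "api" and its "payload". apply_moves: Moves the arm, as the interface text tells. Its arguments: {"type":"object","properties":{"commands":{"type":"array"},"grip_force":{"type":"number"}},"required":["commands"]}

```bash
ls; mkdir -p pics; python3 - <<'E'
from workcell import r
import cv2,json
s=r.observe()
for k,v in s.items(): print(k,v)
for n in ["side","top","wrist"]:
    c=r.get_calibration(n); print(n,c)
    im=r.camera(n); cv2.imwrite(f"pics/{n}0.png",cv2.cvtColor(im,cv2.COLOR_RGB2BGR))
E
```

```text
pics
clock 0.0
joint_pos [-8.26606699e+01  5.99907141e+00  5.52553213e+00  8.96073494e+01
 -1.99867183e-03  7.75264211e+01]
joint_velocities [-0.00336212  0.02470382  0.02739925  0.01809684  0.0192502  -0.17763362]
joint_torque [ 3.72898048e-04 -5.56933272e+01  5.03647292e+01  1.69541856e-02
 -4.42225419e-04  3.48840658e-06]
position [ 0.20335529 -0.56435452  0.40390289]
tcp_rot [168.94184829  89.91908659  98.75475868]
contact_force [ 0.96700147 -0.19024507  0.0673451 ]
moment [ 0.00684164 -0.01342861  0.04365586]
finger_gap 0.08526553090503046
side {'vertical_fov': 53.75083563176487, 'cx': 324.9903735279939, 'cy': 199.26141507685105, 'R': array([[ 0.97259898, -0.23242711,  0.00537275],
       [-0.19384586, -0.82347985, -0.53320233],
       [ 0.12835503,  0.51755056, -0.84597069]]), 't': array([-0.50851204,  0.12785003,  0.9221135 ])}
top {'vertical_fov': 44.13368183790335, 'cx': 327.04229773469166, 'cy': 197.59162871190435, 'R': array([[ 0.02721175, -0.99960827,  0.00654451],
       [-0.99905469, -0.02741754, -0.03373424],
       [ 0.03390046, -0.00562036, -0.99940941]]), 't': array([-0.03232395,  0.50573987,  1.33692772])}
wrist {'vertical_fov': 62.03106650981465, 'cx': 322.39741074882335, 'cy': 203.4186553088702, 'R': array([[ 0.34032778, -0.94030629, -0.00104023],
       [-0.90046112, -0.32622473,  0.28765813],
       [-0.2708261 , -0.09696137, -0.95773259]]), 't': array([-0.59924563, -0.03860357,  0.37810323])}
```

View pics/side0.png

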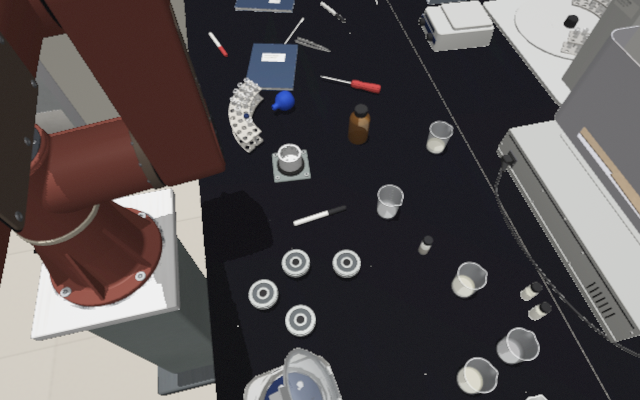

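View pics/top0.png

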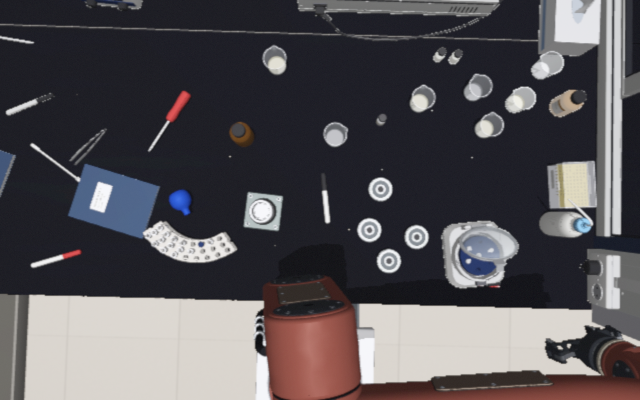

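View pics/wrist0.png

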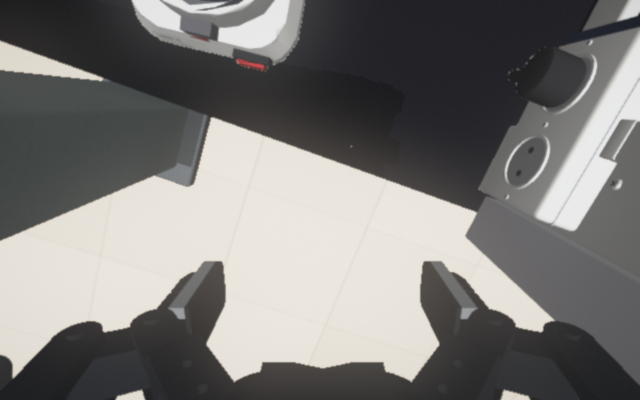

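```bash
cat > h.py <<'E'
import numpy as np, cv2
from workcell import r
def K(c):
    f=200/np.tan(np.radians(c["vertical_fov"])/2); return f,c["cx"],c["cy"]
def ray(c,u,v):
    f,cx,cy=K(c); d=np.array([(u-cx)/f,(v-cy)/f,1.]); R=np.array(c["R"]); t=np.array(c["t"])
    return -R.T@t, R.T@d
def onplane(c,u,v,z):
    o,d=ray(c,u,v); return o+d*(z-o[2])/d[2]
def proj(c,X):
    f,cx,cy=K(c); p=np.array(c["R"])@X+np.array(c["t"]); return np.array([f*p[0]/p[2]+cx,f*p[1]/p[2]+cy])
def crop(im,x0,y0,x1,y1,s,name):
    cv2.imwrite("pics/"+name,cv2.resize(cv2.cvtColor(im[y0:y1,x0:x1],cv2.COLOR_RGB2BGR),None,fx=s,fy=s,interpolation=cv2.INTER_CUBIC))
E
python3 - <<'E'
from h import *
im=cv2.cvtColor(cv2.imread("pics/top0.png"),cv2.COLOR_BGR2RGB)
crop(im,230,110,440,280,3.5,"topcrop.png")
im2=cv2.cvtColor(cv2.imread("pics/side0.png"),cv2.COLOR_BGR2RGB)
crop(im2,230,130,420,350,2.7,"sidecrop.png")
ct=r.get_calibration("top");cs=r.get_calibration("side")
for p in [(380,189),(369,230),(416,237),(388,261)]:
    X=onplane(ct,*p,.0385);print(p,X.round(4),np.hypot(*X[:2]),proj(cs,X))
for p,z in [((262,211),.06),((325,198),.007),((335,134),.036),((240,132),.06)]:
    X=onplane(ct,*p,z);print(p,X.round(4),proj(cs,X))
E
```

```text
(380, 189) [ 0.5322 -0.1591  0.0385] 0.5555062077519775 [345.87217034 260.17055629]
(369, 230) [ 0.4222 -0.1323  0.0385] 0.4424422708374762 [294.81288065 259.89062874]
(416, 237) [ 0.407  -0.258   0.0385] 0.4818390853485614 [299.3408059  316.86670328]
(388, 261) [ 0.3413 -0.1848  0.0385] 0.3881673441063603 [262.16099274 290.36112192]
(262, 211) [0.4649 0.1511 0.06  ] [289.34995321 152.85198943]
(325, 198) [ 0.5052 -0.013   0.007 ] [319.28561698 214.18855383]
(335, 134) [ 0.6768 -0.035   0.036 ] [389.94640153 201.85741665]
(240, 132) [0.6711 0.2155 0.06  ] [359.84222401 121.11324585]
```

View pics/topcrop.png

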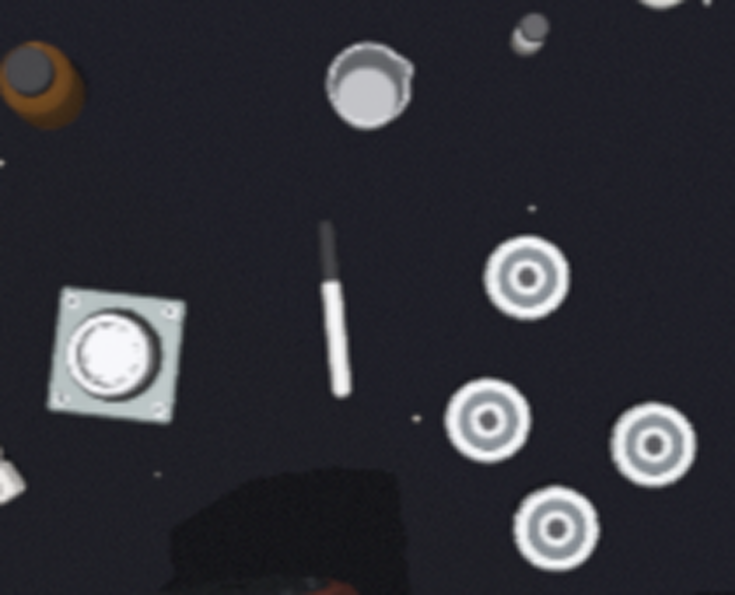

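View pics/sidecrop.png

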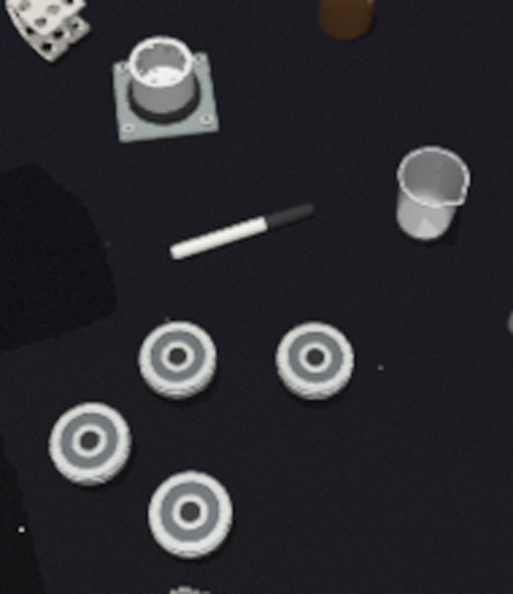

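```bash
cat >> h.py <<'E'
from scipy.spatial.transform import Rotation as Ro
def toolR(s): 
    a=s["tcp_rot"]; return Ro.from_euler("xyz",a,degrees=True).as_matrix()
def tri(c1,p1,c2,p2):
    o1,d1=ray(c1,*p1);o2,d2=ray(c2,*p2)
    A=np.stack([d1,-d2],1);k=np.linalg.lstsq(A,o2-o1,rcond=None)[0]
    a=o1+d1*k[0];b=o2+d2*k[1];return (a+b)/2,np.linalg.norm(a-b)
E
python3 - <<'E'
from h import *
s=r.observe();print(toolR(s).round(3))
ct=r.get_calibration("top");cs=r.get_calibration("side")
print("lid",tri(ct,(488,243),cs,(315,370)),tri(ct,(516,246),cs,(341,398)))
print("base",onplane(ct,443,235,.05),onplane(ct,443,285,.05),onplane(ct,515,230,.15))
for n,c,bx in [("top",ct,[(380,189,22),(262,211,17)]),("side",cs,[(346,263,20),(289,155,14)])]:
    im=cv2.imread(f"pics/{n}0.png");g=cv2.cvtColor(im,cv2.COLOR_BGR2GRAY)
    for x,y,w in bx:
        m=(g[y-w:y+w+1,x-w:x+w+1]>(90 if x>300 else 150)).astype(np.uint8)
        cn=max(cv2.findContours(m,0,cv2.CHAIN_APPROX_NONE)[0],key=cv2.contourArea)
        e=cv2.fitEllipse(cn);print(n,(e[0][0]+x-w,e[0][1]+y-w),e[1:])
        for z in ((.0345,.0385) if x>300 else (.06,)): print(onplane(c,e[0][0]+x-w,e[0][1]+y-w,z))
E
```

```text
[[-0.     0.941  0.339]
 [ 0.001  0.339 -0.941]
 [-1.     0.    -0.001]]
lid (array([ 0.40882967, -0.39118933,  0.21697114]), np.float64(0.007817799274925208)) (array([ 0.42006332, -0.43759795,  0.27397545]), np.float64(0.03553932306239637))
base [ 0.4146252  -0.32706036  0.05      ] [ 0.28331786 -0.32959155  0.05      ] [ 0.43509222 -0.47855781  0.15      ]
top (380.13731575012207, 188.8182430267334) ((23.55636978149414, 24.05907440185547), 100.40227508544922)
[ 0.53296166 -0.15986768  0.0345    ]
[ 0.53274287 -0.15941598  0.0385    ]
top (262.4761657714844, 211.26222801208496) ((38.208988189697266, 38.45669174194336), 2.4977681636810303)
[0.4642504  0.14982657 0.06      ]
side (346.1735897064209, 262.96792793273926) ((27.508800506591797, 27.8773193359375), 120.19991302490234)
[ 0.5318056  -0.16404936  0.0345    ]
[ 0.53116479 -0.16564695  0.0385    ]
side (287.86290073394775, 154.8052339553833) ((19.757402420043945, 31.570545196533203), 56.665279388427734)
[0.46003526 0.14570669 0.06      ]
```

```bash
cat >> h.py <<'E'
def camtool():
    s=r.observe();T=toolR(s);c=r.get_calibration("wrist");R=np.array(c["R"])
    C=-R.T@np.array(c["t"]); return T.T@(C-s["position"]), R@T
def move(target,ang=None):
    "shift in tool axes mm to reach TCP target"
    s=r.observe();T=toolR(s);return (T.T@(np.array(target)-s["position"])*1000).round(1)
E
python3 - <<'E'
from h import *
o,Rc=camtool();print(o,Rc.round(3))
a=np.radians(135);y=np.array([np.cos(a),np.sin(a),0]);x=np.array([0,0,-1.]);T=np.stack([x,y,np.cross(x,y)],1)
cup=np.array([.533,-.161,.0385])
c=r.get_calibration("wrist")
for P in ([.533,-.161,.36],[.533,-.161,.30],[.56,-.19,.33],[.575,-.2,.33]):
    P=np.array(P);Rw=Rc@T.T;cc=dict(c,R=Rw,t=-Rw@(P+T@o));print(P,proj(cc,cup))
print(move([.533,-.161,.50]))
E
```

```text
[ 0.03140476  0.07262212 -0.00033335] [[-0.     0.001  1.   ]
 [-0.288 -0.958  0.001]
 [ 0.958 -0.288  0.001]]
[ 0.533 -0.161  0.36 ] [322.59027564 187.86455407]
[ 0.533 -0.161  0.3  ] [322.65145231 207.97673432]
[ 0.56 -0.19  0.33] [324.5213961  147.78146804]
[ 0.575 -0.2    0.33 ] [319.95870533 124.4426826 ]
[ -95.5  446.9 -267.9]
```

>>> {"api": "apply_moves", "payload": {"commands": [[-50,0,0,0,0,0,0],[-95,0,0,0,0,0,0],[-95,60,-36,-0.15,0,0,0],[-95,100,-60,-0.3,0,0,0],[-95,145,-87,-0.45,0,0,0],[-95,187,-112,-0.6,0,0,0],[-95,230,-138,-0.75,0,0,0],[-95,273,-164,-0.9,0,0,0],[-95,316,-190,-1.05,0,0,0],[-95,359,-215,-1.2,0,0,0]], "grip_force": 40}}

```text
clock: 1.15
position: [0.4573, -0.2529, 0.4997]
tcp_rot: [-66.1, 90.0, -67.2]
contact_force: [0.4, -0.4, -0.7]
finger_gap: 0.0852
```

```bash
python3 - <<'E'
from h import *
print(toolR(r.observe()).round(3)); print(move([.533,-.161,.30]))
E
```

```text
[[ 0.     0.019  1.   ]
 [-0.     1.    -0.019]
 [-1.    -0.     0.   ]]
[199.6  93.3  73.9]
```

>>> {"api": "apply_moves", "payload": {"commands": [[30,30,24,-0.15,0,0,0],[60,60,48,-0.3,0,0,0],[90,93,74,-0.45,0,0,0],[130,93,74,-0.6,0,0,0],[170,93,74,-0.75,0,0,0],[200,93,74,-0.81,0,0,0],[200,93,74,-0.81,0,0,0],[200,93,74,-0.81,0,0,0]]}}

```text
clock: 1.95
position: [0.5327, -0.1636, 0.3003]
tcp_rot: [111.1, 90.0, 156.0]
contact_force: [0.3, -1.4, 0.7]
finger_gap: 0.0853
```

```bash
python3 - <<'E'
from h import *
s=r.observe();c=r.get_calibration("wrist");im=r.camera("wrist");cv2.imwrite("pics/w1.png",im[:,:,::-1])
import pickle;pickle.dump((s,c),open("w1.pkl","wb"));print(s["position"],toolR(s).round(4),s["joint_pos"].round(1))
E
```

```text
[ 0.53267268 -0.16360567  0.30026342] [[-4.000e-04 -7.053e-01  7.089e-01]
 [ 2.000e-04  7.089e-01  7.053e-01]
 [-1.000e+00  4.000e-04 -2.000e-04]] [-30.5  -1.1 -12.5  78.6  -0.   14.6]
```

View pics/w1.png

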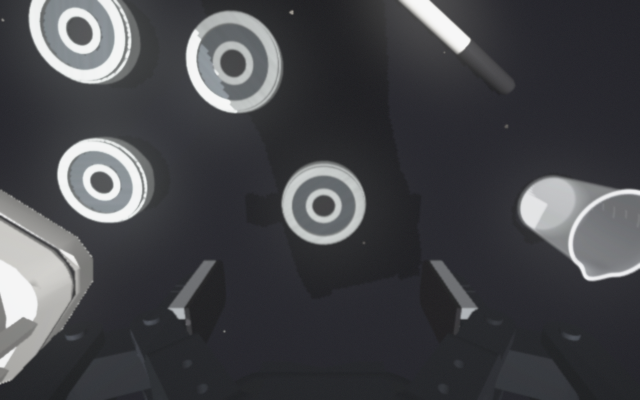

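```bash
python3 - <<'E'
from h import *
import pickle;s,c=pickle.load(open("w1.pkl","rb"))
g=cv2.cvtColor(cv2.imread("pics/w1.png"),cv2.COLOR_BGR2GRAY)
x0,y0=275,155;p=g[y0:252,x0:372]
print(p[48,::3]); 
for th in (60,75,90,125,140):
    m=(p>th).astype(np.uint8)
    cs,h=cv2.findContours(m,cv2.RETR_CCOMP,cv2.CHAIN_APPROX_NONE)
    for q,hh in zip(cs,h[0]):
        if len(q)>60:
            e=cv2.fitEllipse(q);u,v=e[0][0]+x0,e[0][1]+y0
            print(th,hh[3]>=0,np.round((u,v)+e[1],1),onplane(c,u,v,.0385).round(4),onplane(c,u,v,.0345).round(4))
print(move([.533,-.161,.3]))
crop(cv2.cvtColor(g,cv2.COLOR_GRAY2RGB),220,130,430,300,3.5,"w1c.png")
E
```

```text
[ 43  45 109 200 204 202 105 102 102 104 131 207 192  70  68  69  68  68
  67  68 176 205 153 102 103 103 106 192 200 195 124  45  45]
60 False [323.3 202.6  84.5  84.9] [ 0.529  -0.1597  0.0385] [ 0.5298 -0.1605  0.0345]
75 False [323.2 202.6  83.4  84.2] [ 0.529  -0.1597  0.0385] [ 0.5299 -0.1605  0.0345]
90 False [323.3 202.7  82.8  83.7] [ 0.5291 -0.1597  0.0385] [ 0.5299 -0.1606  0.0345]
125 False [323.2 205.4  35.   36.2] [ 0.5305 -0.1611  0.0385] [ 0.5314 -0.162   0.0345]
125 True [323.3 205.3  21.9  23.2] [ 0.5305 -0.1611  0.0385] [ 0.5314 -0.162   0.0345]
125 False [323.3 203.1  80.6  82.6] [ 0.5292 -0.1599  0.0385] [ 0.5301 -0.1607  0.0345]
125 True [323.3 205.3  59.9  63.1] [ 0.5304 -0.1611  0.0385] [ 0.5313 -0.1619  0.0345]
140 False [323.3 205.3  34.2  35.5] [ 0.5305 -0.1611  0.0385] [ 0.5314 -0.162   0.0345]
140 True [323.3 205.4  22.6  23.7] [ 0.5305 -0.1611  0.0385] [ 0.5314 -0.162   0.0345]
140 False [323.2 203.1  79.9  82.1] [ 0.5293 -0.16    0.0385] [ 0.5301 -0.1608  0.0345]
140 True [323.2 205.3  60.7  63.9] [ 0.5305 -0.1611  0.0385] [ 0.5313 -0.162   0.0345]
[1.5 2.2 2. ]
```

View pics/w1c.png

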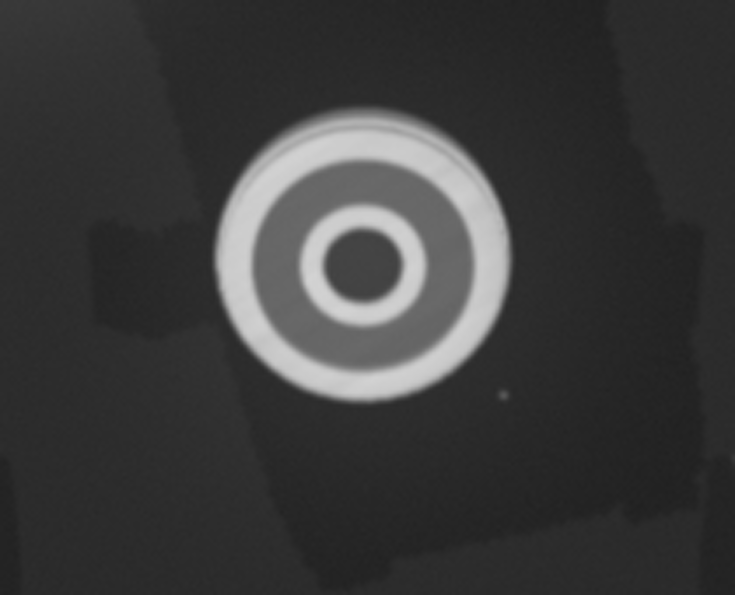

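```bash
python3 - <<'E'
from h import *
s=r.observe();print(s["position"],s["joint_velocities"].round(2),s["contact_force"]);print(move([.5305,-.1611,.184]))
E
```

```text
[ 0.53312173 -0.16393772  0.30154835] [-0.07 -0.65  1.28 -0.13  0.01 -0.37] [-0.32645371 -0.79006617  0.21337361]
[1.175e+02 4.100e+00 1.000e-01]
```

>>> {"api": "apply_moves", "payload": {"commands": [[40,4,0,0,0,0,0],[70,4,0,0,0,0,0],[80,4,0,0,0,0,0],[80,4,0,0,0,0,0],[80,4,0,0,0,0,0]]}}

```text
clock: 2.5
position: [0.5308, -0.1614, 0.2221]
tcp_rot: [-76.4, 89.8, -31.5]
contact_force: [-0.2, -0.4, -0.1]
finger_gap: 0.0852
```

```bash
cat >> h.py <<'E'
def snap(name):
    s=r.observe();c=r.get_calibration("wrist");im=r.camera("wrist");cv2.imwrite("pics/"+name,im[:,:,::-1]);return s,c,im
def ells(g,box,ths,c,z,minlen=60):
    x0,y0,x1,y1=box
    for th in ths:
        m=(g[y0:y1,x0:x1]>th).astype(np.uint8)
        cs,h=cv2.findContours(m,cv2.RETR_CCOMP,cv2.CHAIN_APPROX_NONE)
        for q,hh in zip(cs,h[0]):
            if len(q)>minlen:
                e=cv2.fitEllipse(q);u,v=e[0][0]+x0,e[0][1]+y0
                print(th,hh[3]>=0,np.round((u,v)+e[1],1),onplane(c,u,v,z).round(4))
E
python3 - <<'E'
from h import *
s,c,im=snap("w2.png");g=cv2.cvtColor(im,cv2.COLOR_RGB2GRAY)
print(s["position"]);ells(g,(240,140,410,340),(120,140),c,.0385)
E
```

```text
[ 0.53079166 -0.16140437  0.22212579]
120 False [322.6 248.2 116.5 119. ] [ 0.5277 -0.1584  0.0385]
120 True [340.5 282.1   9.7  45. ] [ 0.5476 -0.1653  0.0385]
120 True [322.6 253.6  29.1  32.5] [ 0.5297 -0.1605  0.0385]
140 False [322.7 253.4  47.8  52.3] [ 0.5297 -0.1604  0.0385]
140 True [322.6 253.5  29.6  33.2] [ 0.5297 -0.1605  0.0385]
140 False [322.7 249.  113.9 118.6] [ 0.528  -0.1587  0.0385]
140 True [322.6 253.1  80.9  90.9] [ 0.5295 -0.1603  0.0385]
```

View pics/w2.png

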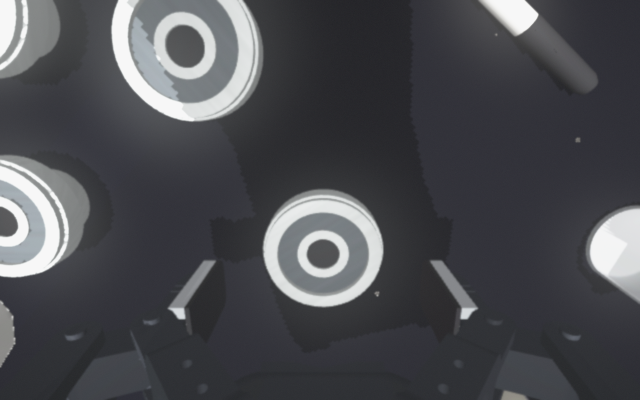

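>>> {"api": "apply_moves", "payload": {"commands": [[25,1.5,0,0,0,0,0],[38,1.5,0,0,0,0,0],[38,1.5,0,0,0,0,0],[38,1.5,0,0,0,0,1],[38,1.5,0,0,0,0,1],[38,1.5,0,0,0,0,1],[38,1.5,0,0,0,0,1],[38,1.5,0,0,0,0,1]], "grip_force": 50}}

```text
clock: 3.35
position: [0.5295, -0.16, 0.1833]
tcp_rot: [-76.0, 89.9, -31.0]
contact_force: [-1.6, 1.2, 6.1]
finger_gap: 0.0599
```

```bash
python3 - <<'E'
from h import *
s,c,im=snap("w3.png");print(s["position"],s["contact_force"],s["finger_gap"],toolR(s).round(3))
E
```

```text
[ 0.5294872  -0.16002746  0.18333866] [-1.63913351  1.20750748  6.09678434] 0.05985306813326347 [[ 0.002 -0.707  0.707]
 [-0.001  0.707  0.707]
 [-1.    -0.002  0.001]]
```

View pics/w3.png

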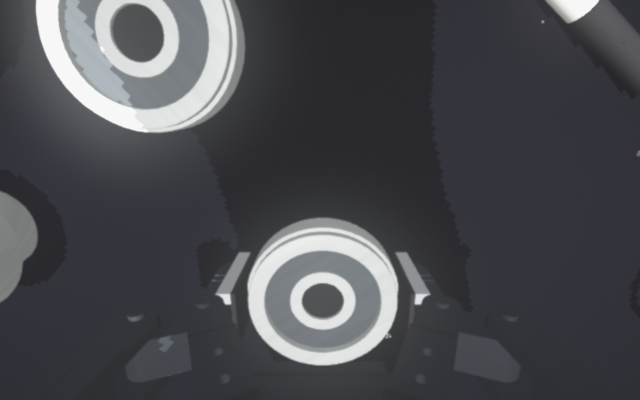

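>>> {"api": "apply_moves", "payload": {"commands": [[-10,0,0,0,0,0,1],[-40,0,0,0,0,0,1],[-80,0,0,0,0,0,1],[-100,0,0,0,0,0,1],[-100,0,0,0,0,0,1],[-100,0,0,0,0,0,1]]}}

```text
clock: 4.0
position: [0.5288, -0.1597, 0.2814]
tcp_rot: [-132.3, 90.0, -87.4]
contact_force: [-0.4, 0.3, -3.6]
finger_gap: 0.0604
```

```bash
python3 - <<'E'
from h import *
s,c,im=snap("w4.png");print(s["position"],s["contact_force"],s["finger_gap"])
im=r.camera("side");crop(im,250,130,430,300,4,"s4.png")
g=cv2.cvtColor(cv2.imread("pics/w4.png"),cv2.COLOR_BGR2GRAY);ells(g,(250,220,395,390),(120,140,160),c,.0385+.1)
E
```

```text
[ 0.52879133 -0.15972577  0.28137287] [-0.43546835  0.32616233 -3.64662065] 0.06036241966754501
120 False [322.3 300.3  57.7  65.6] [ 0.5275 -0.1589  0.1385]
120 True [322.4 300.5  36.6  42.4] [ 0.5275 -0.1589  0.1385]
120 False [322.2 295.1 139.1 148.9] [ 0.5258 -0.1573  0.1385]
120 True [322.2 300.3  99.9 116.8] [ 0.5274 -0.1589  0.1385]
140 False [322.3 300.3  56.7  64.7] [ 0.5275 -0.1589  0.1385]
140 True [322.3 300.6  37.4  43.2] [ 0.5275 -0.159   0.1385]
140 False [322.2 295.4 137.7 148.5] [ 0.5259 -0.1574  0.1385]
140 True [322.4 301.  102.4 117.7] [ 0.5277 -0.1591  0.1385]
140 True [320.7 330.1 174.6 195.5] [ 0.5365 -0.1688  0.1385]
160 False [322.3 300.4  55.6  63.6] [ 0.5275 -0.1589  0.1385]
160 True [322.3 300.8  38.2  43.9] [ 0.5276 -0.159   0.1385]
160 False [322.3 295.6 136.6 148.1] [ 0.526  -0.1574  0.1385]
160 True [322.3 301.1 103.6 118.9] [ 0.5277 -0.1591  0.1385]
160 True [321.7 316.  162.  167.6] [ 0.5322 -0.164   0.1385]
```

View pics/w4.png

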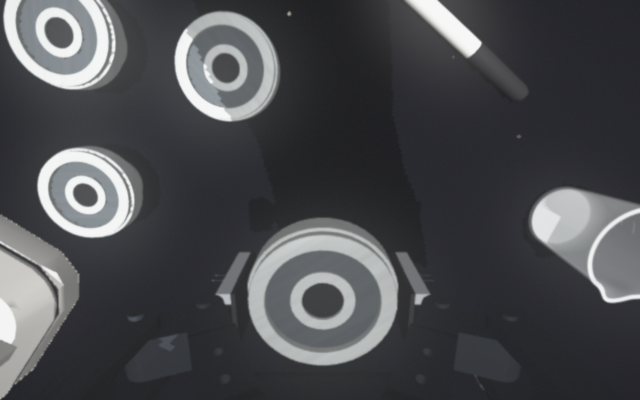

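View pics/s4.png

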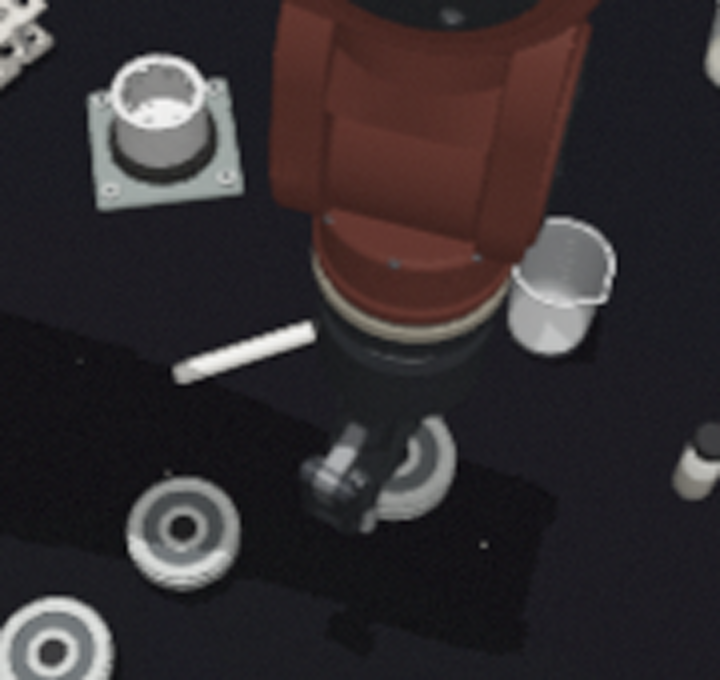

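```bash
python3 - <<'E'
from h import *
print(move([.52,.093,.31]),r.observe()["joint_pos"].round(1))
E
```

```text
[-29.8 184.5 172.5] [-30.4  -1.5 -15.   76.6  -0.   14.7]
```

>>> {"api": "apply_moves", "payload": {"commands": [[-15,15,14,0,0,0,1],[-30,45,42,0,0,0,1],[-30,75,70,0,0,0,1],[-30,105,98,0,0,0,1],[-30,135,126,0,0,0,1],[-30,165,154,0,0,0,1],[-30,180,168,0,0,0,1],[-30,184,172,0,0,0,1],[-30,184,172,0,0,0,1],[-30,184,172,0,0,0,1]]}}

```text
clock: 5.1
position: [0.5204, 0.0912, 0.3109]
tcp_rot: [155.0, 89.9, -160.1]
contact_force: [-0.0, -0.4, -1.8]
finger_gap: 0.0603
```

```bash
python3 - <<'E'
from h import *
s,c,im=snap("w5.png");print(s["position"],s["contact_force"],s["finger_gap"],toolR(s).round(3))
import pickle;pickle.dump((s,c),open("w5.pkl","wb"))
E
```

```text
[0.52044608 0.09117277 0.31087717] [-0.00926112 -0.35290609 -1.79941684] 0.060254656492446976 [[-0.001 -0.706  0.708]
 [-0.     0.708  0.706]
 [-1.     0.001 -0.001]]
```

View pics/w5.png

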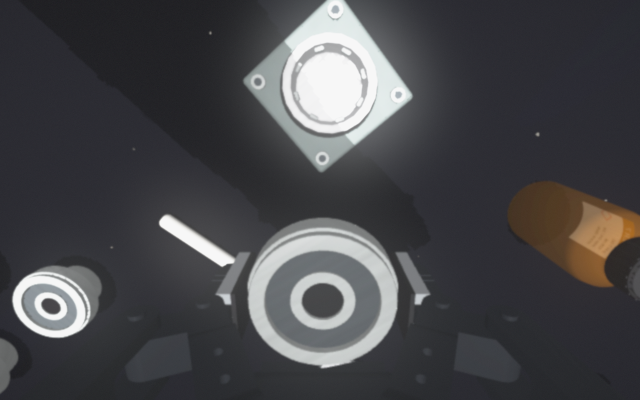

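```bash
python3 - <<'E'
from h import *
import pickle;s,c=pickle.load(open("w5.pkl","rb"))
im=cv2.imread("pics/w5.png");crop(im[:,:,::-1],240,0,420,180,4.4,"w5c.png")
g=cv2.cvtColor(im,cv2.COLOR_BGR2GRAY)
ells(g,(270,20,390,145),(200,215,225,235,245),c,.06,100)
E
```

```text
200 False [335.1  76.7 106.2 119.4] [0.462  0.1598 0.06  ]
200 True [328.6  84.2  73.   78.3] [0.4622 0.1539 0.06  ]
215 False [335.   76.7 105.4 118.6] [0.4619 0.1597 0.06  ]
215 True [328.8  84.1  73.9  78.4] [0.4623 0.154  0.06  ]
225 False [329.4  86.6  64.   67.8] [0.4636 0.1532 0.06  ]
225 False [334.5  76.9 103.2 118. ] [0.4618 0.1594 0.06  ]
225 True [328.6  83.4  79.2  83.6] [0.4619 0.1542 0.06  ]
235 False [329.5  86.6  63.3  66.8] [0.4636 0.1533 0.06  ]
235 False [330.4  81.6  91.7  99.6] [0.4619 0.1557 0.06  ]
235 True [328.3  83.5  80.3  84.2] [0.4618 0.154  0.06  ]
245 False [334.   84.9  49.4  65.7] [0.4649 0.156  0.06  ]
245 False [330.4  81.8  85.9  92.5] [0.462  0.1557 0.06  ]
```

View pics/w5c.png

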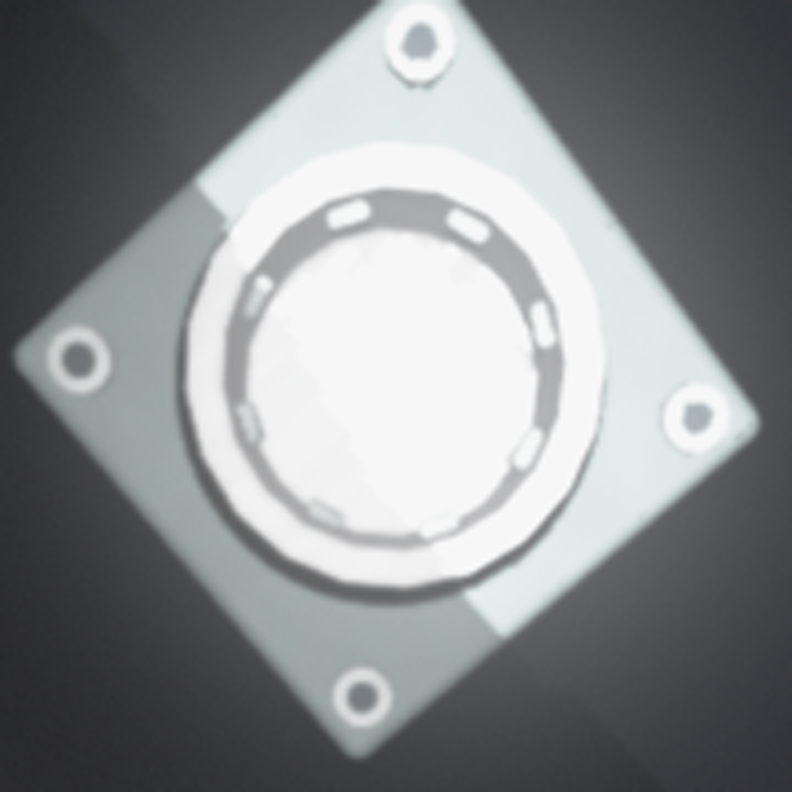

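```bash
python3 - <<'E'
from h import *
print(move([.509,.1075,.275]))
E
```

```text
[36.1 19.8  3.5]
```

>>> {"api": "apply_moves", "payload": {"commands": [[18,10,2,0,0,0,1],[36,20,3.5,0,0,0,1],[36,20,3.5,0,0,0,1],[36,20,3.5,0,0,0,1]]}}

```text
clock: 5.55
position: [0.509, 0.1078, 0.2759]
tcp_rot: [-170.1, 90.0, -125.1]
contact_force: [-0.1, 0.3, -2.4]
finger_gap: 0.0602
```

```bash
python3 - <<'E'
from h import *
s,c,im=snap("w6.png");print(s["position"],s["contact_force"],s["finger_gap"],toolR(s).round(3))
import pickle;pickle.dump((s,c),open("w6.pkl","wb"))
crop(im,250,60,420,240,4.4,"w6c.png")
for z,p in((.06,[.462,.1547]),):print(proj(c,np.array(p+[z])))
E
```

```text
[0.5089722  0.10779349 0.27587802] [-0.1104807   0.32022985 -2.38436894] 0.06016710670500933 [[-0.    -0.706  0.708]
 [-0.     0.708  0.706]
 [-1.    -0.    -0.   ]]
[323.18253605 117.94669798]
```

View pics/w6c.png

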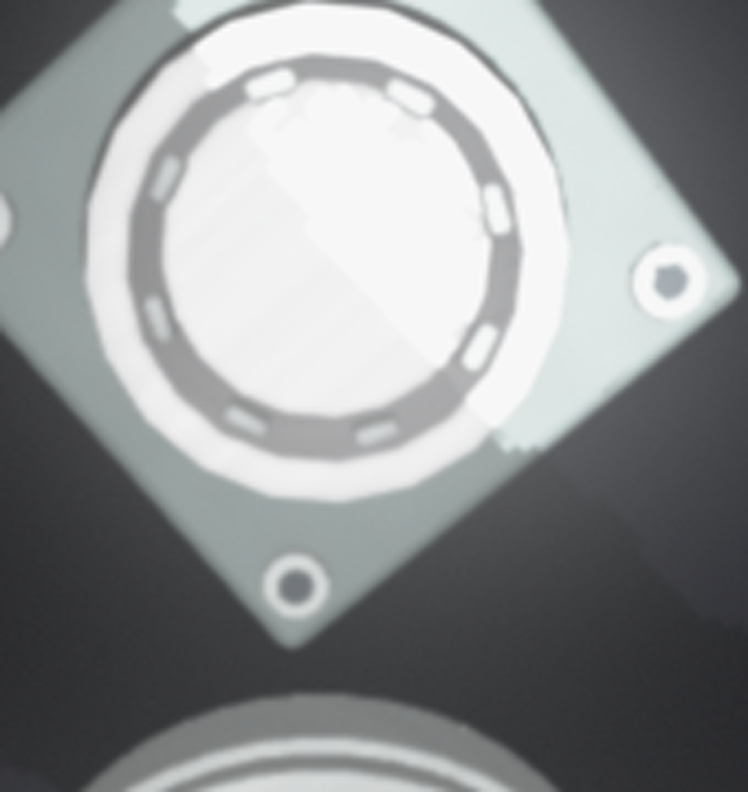

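```bash
python3 - <<'E'
from h import *
import pickle;s,c=pickle.load(open("w6.pkl","rb"))
H=onplane(c,324,118,.06);print(H);T=toolR(r.observe())
P=H-T@np.array([0,.0013,-.0003]);P[2]=.250;print(P,move(P))
E
```

```text
[0.46233023 0.15499112 0.06      ]
[0.46346067 0.15428253 0.25      ] [26.5 65.4  0.3]
```

>>> {"api": "apply_moves", "payload": {"commands": [[0,30,0,0,0,0,1],[0,55,0,0,0,0,1],[0,65.4,0.3,0,0,0,1],[0,65.4,0.3,0,0,0,1],[15,65.4,0.3,0,0,0,1],[26,65.4,0.3,0,0,0,1],[26,65.4,0.3,0,0,0,1]]}}

```text
clock: 6.3
position: [0.4623, 0.1544, 0.247]
tcp_rot: [141.7, 89.8, -173.4]
contact_force: [-0.5, -0.3, -1.9]
finger_gap: 0.0601
```

```bash
python3 - <<'E'
from h import *
s,c,im=snap("w7.png");print(s["position"],s["contact_force"],s["finger_gap"])
crop(im,200,180,440,400,3,"w7c.png")
im=r.camera("side");crop(im,240,100,340,200,6,"s7.png")
E
```

```text
[0.46229721 0.1544497  0.24698387] [-0.51341716 -0.32175423 -1.92909022] 0.06013084096619857
```

View pics/w7c.png

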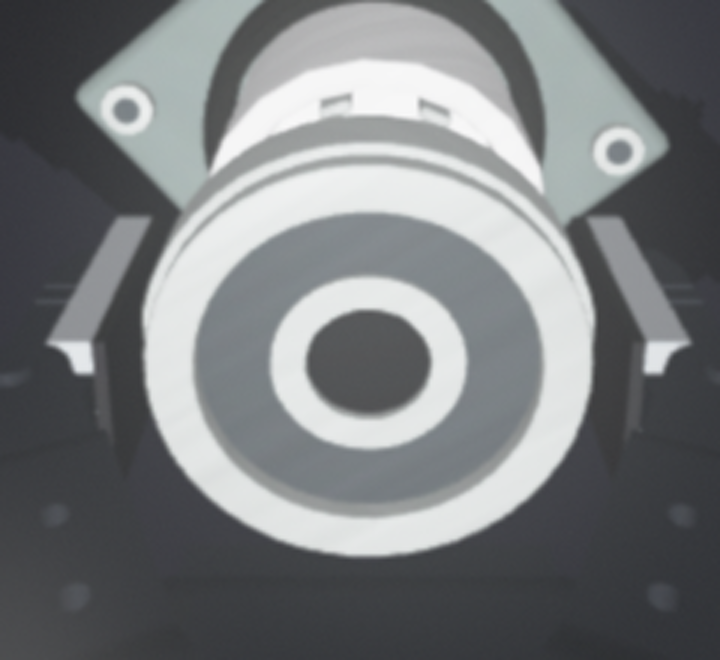

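View pics/s7.png

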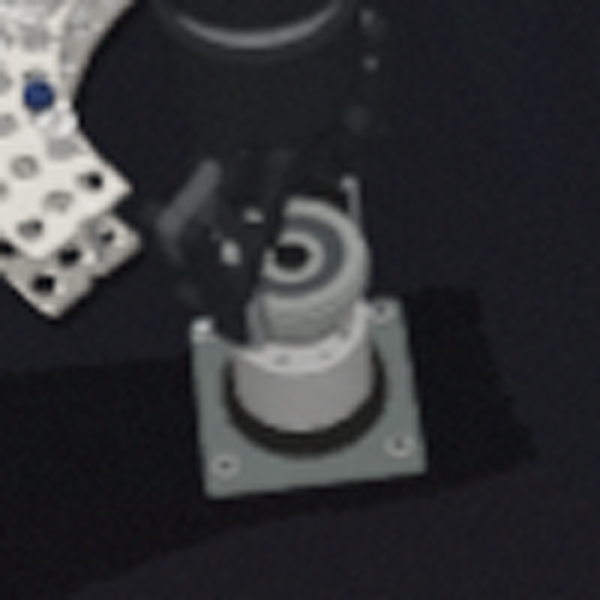

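>>> {"api": "apply_moves", "payload": {"commands": [[2,-0.9,0.8,0,0,0,1],[6,-0.9,0.8,0,0,0,1],[9,-0.9,0.8,0,0,0,1],[9,-0.9,0.8,0,0,0,1]]}}

```text
clock: 6.8
position: [0.4638, 0.155, 0.2402]
tcp_rot: [145.5, 90.0, -169.5]
contact_force: [-0.4, 1.0, -2.6]
finger_gap: 0.0602
```

>>> {"api": "apply_moves", "payload": {"commands": [[1,0,0,0,0,0,1],[2,0,0,0,0,0,1],[3,0,0,0,0,0,1],[3,0,0,0,0,0,1]]}}

```text
clock: 7.2
position: [0.4636, 0.1551, 0.2371]
tcp_rot: [131.2, 89.9, 176.2]
contact_force: [-2.3, 0.4, -5.5]
finger_gap: 0.0602
```

>>> {"api": "apply_moves", "payload": {"commands": [[1,0,0,0,0,0,1],[2,0,0,0,0,0,1],[2,0,0,0,0,0,1]]}}

```text
clock: 7.5
position: [0.4637, 0.1551, 0.2356]
tcp_rot: [132.5, 89.9, 177.5]
contact_force: [-5.5, 1.4, 1.4]
finger_gap: 0.0603
```

>>> {"api": "apply_moves", "payload": {"commands": [[0,0.8,-0.5,0,0,0,1],[0.5,0.8,-0.5,0,0,0,1],[1,0.8,-0.5,0,0,0,1],[1,0.8,-0.5,0,0,0,1]]}}

```text
clock: 7.9
position: [0.4631, 0.1553, 0.2349]
tcp_rot: [-47.0, 90.0, -2.0]
contact_force: [-5.2, 0.4, 3.6]
finger_gap: 0.0599
```

>>> {"api": "apply_moves", "payload": {"commands": [[0,0.8,-0.6,0,0,0,1],[0.5,0.8,-0.6,0,0,0,1],[1,0.8,-0.6,0,0,0,1],[1,0.8,-0.6,0,0,0,1]]}}

```text
clock: 8.3
position: [0.4621, 0.1554, 0.2334]
tcp_rot: [154.9, 90.0, -160.2]
contact_force: [-0.6, 2.1, -1.7]
finger_gap: 0.0602
```

Lateral force is gone; a little further down.

>>> {"api": "apply_moves", "payload": {"commands": [[0.5,0,0,0,0,0,1],[1,0,0,0,0,0,1],[1.5,0,0,0,0,0,1],[1.5,0,0,0,0,0,1]]}}

```text
clock: 8.7
position: [0.462, 0.1554, 0.232]
tcp_rot: [139.2, 90.0, -175.9]
contact_force: [-2.2, 1.9, -1.8]
finger_gap: 0.0604
```

>>> {"api": "apply_moves", "payload": {"commands": [[0.8,0,0,0,0,0,1],[0.8,0,0,0,0,0,1]]}}

```text
clock: 8.9
position: [0.462, 0.1554, 0.2313]
tcp_rot: [130.3, 90.0, 175.3]
contact_force: [-2.9, 1.5, 0.2]
finger_gap: 0.0602
```

>>> {"api": "apply_moves", "payload": {"commands": [[0,0,0,0,0,0,0.2],[0,0,0,0,0,0,0],[0,0,0,0,0,0,0],[0,0,0,0,0,0,0]]}}

```text
clock: 9.3
position: [0.4623, 0.1553, 0.2315]
tcp_rot: [-66.5, 90.0, -21.6]
contact_force: [-0.5, -0.7, -0.0]
finger_gap: 0.0858
```

>>> {"api": "apply_moves", "payload": {"commands": [[-25,0,0,0,0,0,0],[-60,0,0,0,0,0,0],[-80,0,0,0,0,0,0.5],[-80,0,0,0,0,0,1],[-80,0,0,0,0,0,1]]}}

```text
clock: 9.8
position: [0.4623, 0.1553, 0.3113]
tcp_rot: [-53.3, 90.0, -8.4]
contact_force: [-0.2, 0.2, -1.1]
finger_gap: 0.0435
```

```bash
python3 - <<'E'
from h import *
import pickle
s,c,im=snap("w8.png");print(s["position"],s["contact_force"],s["finger_gap"],s["clock"]);pickle.dump((s,c),open("w8.pkl","wb"))
im=r.camera("side");crop(im,240,100,340,200,6,"s8.png")
E
```

```text
[0.46226163 0.15533993 0.31134261] [-0.16237158  0.20571212 -1.11205763] 0.04352418292837604 9.8
```

View pics/w8.png

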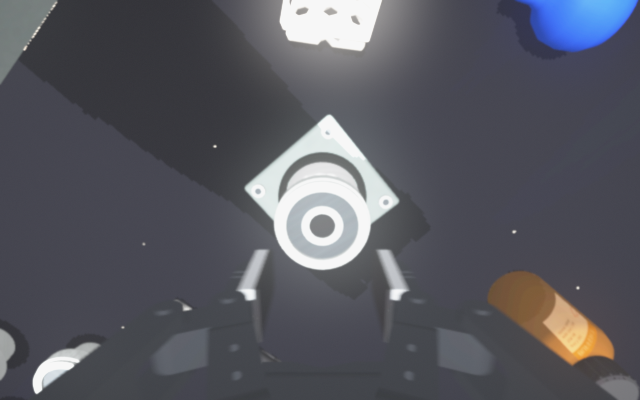

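View pics/s8.png

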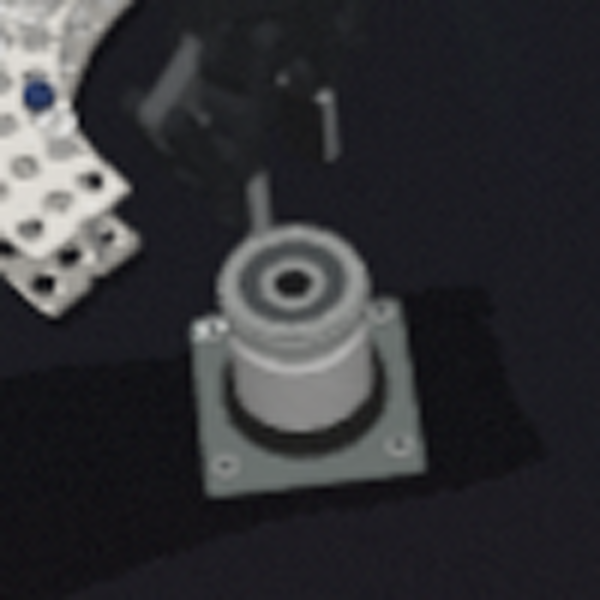

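```bash
python3 - <<'E'
from h import *
import pickle;s,c=pickle.load(open("w8.pkl","rb"))
g=cv2.cvtColor(cv2.imread("pics/w8.png"),cv2.COLOR_BGR2GRAY)
ells(g,(265,165,380,280),(170,190,210),c,.086,60)
T=toolR(r.observe());print(T.round(4))
E
```

```text
170 False [321.9 211.6 110.1 114.4] [0.4546 0.1622 0.086 ]
170 True [321.8 225.5  23.4  25.6] [0.461  0.1557 0.086 ]
190 False [321.8 225.2  41.   43.1] [0.4609 0.1558 0.086 ]
190 True [321.9 225.5  24.1  26.1] [0.4611 0.1557 0.086 ]
190 False [321.9 211.5 110.1 113.7] [0.4546 0.1622 0.086 ]
190 True [321.7 225.3  65.7  71.3] [0.4609 0.1558 0.086 ]
210 False [321.8 225.4  39.5  42.1] [0.461  0.1557 0.086 ]
210 True [321.9 225.6  24.8  26.2] [0.4611 0.1557 0.086 ]
210 False [321.9 211.5 109.6 113. ] [0.4546 0.1622 0.086 ]
210 True [321.8 225.4  67.2  72.4] [0.461  0.1558 0.086 ]
[[-1.600e-03 -7.068e-01  7.074e-01]
 [-2.000e-04  7.074e-01  7.068e-01]
 [-1.000e+00  1.000e-03 -1.300e-03]]
```

>>> {"api": "apply_moves", "payload": {"commands": [[10,15,-0.6,0,0,0,1],[25,27.7,-0.6,0,0,0,1],[40,27.7,-0.6,0,0,0,1],[44,27.7,-0.6,0,0,0,1],[44,27.7,-0.6,0,0,0,1]], "grip_force": 60}}

```text
clock: 10.4
position: [0.4419, 0.1742, 0.2662]
tcp_rot: [146.8, 89.9, -168.2]
contact_force: [-0.8, -0.2, 0.2]
finger_gap: -0.0
```

```bash
python3 - <<'E'
from h import *
s,c,im=snap("w9.png");print(s["position"],s["contact_force"],s["finger_gap"],s["clock"])
im=r.camera("side");crop(im,240,100,340,200,6,"s9.png")
E
```

```text
[0.44193392 0.17422577 0.26619368] [-0.78134203 -0.17197618  0.23126865] -1.4521797270164413e-05 10.4
```

View pics/w9.png

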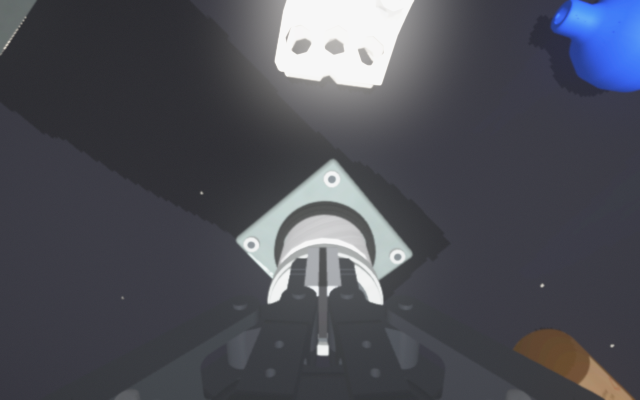

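View pics/s9.png

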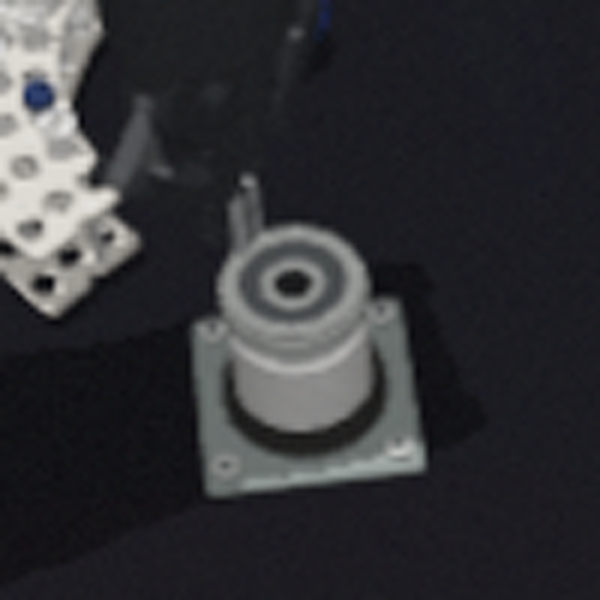

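>>> {"api": "apply_moves", "payload": {"commands": [[2,0,0,0,0,0,1],[4,0,0,0,0,0,1],[4,0,0,0,0,0,1]]}}

```text
clock: 10.8
position: [0.4422, 0.1745, 0.2633]
tcp_rot: [-143.6, 90.0, -98.7]
contact_force: [-0.9, -0.4, -0.1]
finger_gap: -0.0002
```

>>> {"api": "apply_moves", "payload": {"commands": [[1,0,0,0,0,0,1],[2,0,0,0,0,0,1]]}}

```text
clock: 11.0
position: [0.4422, 0.1745, 0.2614]
tcp_rot: [-55.9, 90.0, -10.9]
contact_force: [0.4, 0.9, -0.7]
finger_gap: 0.0002
```

>>> {"api": "apply_moves", "payload": {"commands": [[1,0,0,0,0,0,1]]}}

```text
clock: 11.1
position: [0.4421, 0.1746, 0.2603]
tcp_rot: [-81.7, 90.0, -36.7]
contact_force: [1.3, 0.1, 0.9]
finger_gap: -0.0004
```

>>> {"api": "apply_moves", "payload": {"commands": [[1,0,0,0,0,0,1]]}}

```text
clock: 11.2
position: [0.4421, 0.1746, 0.2593]
tcp_rot: [-113.6, 90.0, -68.7]
contact_force: [0.5, -0.2, -0.0]
finger_gap: 0.0001
```

>>> {"api": "apply_moves", "payload": {"commands": [[0.7,0,0,0,0,0,1]]}}

```text
clock: 11.3
position: [0.4421, 0.1746, 0.2585]
tcp_rot: [178.4, 90.0, -136.7]
contact_force: [0.8, -1.2, -1.2]
finger_gap: -0.0001
```

>>> {"api": "apply_moves", "payload": {"commands": [[0.7,0,0,0,0,0,1]]}}

```text
clock: 11.4
position: [0.4421, 0.1745, 0.2579]
tcp_rot: [-145.8, 90.0, -100.9]
contact_force: [0.6, -0.5, -0.0]
finger_gap: 0.0002
```

>>> {"api": "apply_moves", "payload": {"commands": [[0.7,0,0,0,0,0,1]]}}

```text
clock: 11.5
position: [0.4421, 0.1746, 0.2573]
tcp_rot: [19.5, 90.0, 64.5]
contact_force: [-1.0, -0.5, 2.2]
finger_gap: -0.0
```

>>> {"api": "apply_moves", "payload": {"commands": [[0.7,0,0,0,0,0,1]]}}

```text
clock: 11.6
position: [0.442, 0.1747, 0.2568]
tcp_rot: [51.4, 90.0, 96.4]
contact_force: [-2.2, 3.0, 4.9]
finger_gap: 0.0001
```

>>> {"api": "apply_moves", "payload": {"commands": [[0.5,0,0,0,0,0,1]]}}

```text
clock: 11.7
position: [0.442, 0.1747, 0.2563]
tcp_rot: [67.2, 90.0, 112.2]
contact_force: [-3.6, 2.4, 5.3]
finger_gap: -0.0002
```

>>> {"api": "apply_moves", "payload": {"commands": [[-6,0,0,0,0,0,1],[-6,-27,0,0,0,0,1],[-6,-53,0,0,0,0,1],[-3,-53,0,0,0,0,1],[-1,-53,0,0,0,0,1]]}}

```text
clock: 12.2
position: [0.4798, 0.1367, 0.2571]
tcp_rot: [-114.3, 90.0, -69.4]
contact_force: [2.2, -3.3, 5.5]
finger_gap: -0.0004
```

>>> {"api": "apply_moves", "payload": {"commands": [[1,0,0,0,0,0,1]]}}

```text
clock: 12.3
position: [0.4796, 0.1371, 0.2564]
tcp_rot: [-89.0, 89.9, -44.0]
contact_force: [1.3, -4.1, 5.0]
finger_gap: -0.0002
```

>>> {"api": "apply_moves", "payload": {"commands": [[1,0,0,0,0,0,1]]}}

```text
clock: 12.4
position: [0.4797, 0.1372, 0.2559]
tcp_rot: [-78.5, 89.9, -33.5]
contact_force: [2.8, -3.9, 5.9]
finger_gap: -0.0003
```

>>> {"api": "apply_moves", "payload": {"commands": [[-6,0,0,0,0,0,1],[-6,26.5,26.5,0,0,0,1],[-3,26.5,26.5,0,0,0,1],[-1,26.5,26.5,0,0,0,1],[0,26.5,26.5,0,0,0,1]]}}

```text
clock: 12.9
position: [0.4794, 0.1748, 0.2553]
tcp_rot: [40.5, 89.9, 85.5]
contact_force: [-1.1, 3.6, 6.3]
finger_gap: 0.0002
```

>>> {"api": "apply_moves", "payload": {"commands": [[1,0,0,0,0,0,1]]}}

```text
clock: 13.0
position: [0.4796, 0.1745, 0.2547]
tcp_rot: [18.0, 89.9, 63.0]
contact_force: [-0.6, 4.5, 6.2]
finger_gap: 0.0001
```

>>> {"api": "apply_moves", "payload": {"commands": [[-6,0,0,0,0,0,1],[-6,0,-27,0,0,0,1],[-6,0,-53,0,0,0,1],[-2,0,-53,0,0,0,1],[0,0,-53,0,0,0,1]]}}

```text
clock: 13.5
position: [0.4418, 0.1362, 0.2545]
tcp_rot: [-142.5, 89.9, -97.6]
contact_force: [-5.5, -3.2, 9.2]
finger_gap: 0.0001
```

>>> {"api": "apply_moves", "payload": {"commands": [[0.7,0,0,0,0,0,1]]}}

```text
clock: 13.6
position: [0.4421, 0.1365, 0.2538]
tcp_rot: [-144.5, 89.9, -99.6]
contact_force: [-4.3, -3.9, 8.4]
finger_gap: 0.0002
```

>>> {"api": "apply_moves", "payload": {"commands": [[-6,0,0,0,0,0,1],[-6,10,24,0,0,0,1],[-6,18.7,45.2,0,0,0,1],[-2,18.7,45.2,0,0,0,1],[0,18.7,45.2,0,0,0,1]]}}

```text
clock: 14.1
position: [0.4613, 0.1829, 0.2538]
tcp_rot: [15.7, 89.9, 60.7]
contact_force: [0.3, 6.6, 10.1]
finger_gap: 0.0004
```

>>> {"api": "apply_moves", "payload": {"commands": [[0.5,0,0,0,0,0,1]]}}

```text
clock: 14.2
position: [0.4612, 0.1824, 0.2535]
tcp_rot: [3.8, 89.9, 48.8]
contact_force: [-0.1, 3.0, 5.8]
finger_gap: -0.0001
```

Opposite diagonal (−y−z).

>>> {"api": "apply_moves", "payload": {"commands": [[-6,0,0,0,0,0,1],[-6,-19,-19,0,0,0,1],[-6,-37.4,-37.4,0,0,0,1],[-2,-37.4,-37.4,0,0,0,1],[0,-37.4,-37.4,0,0,0,1]]}}

```text
clock: 14.7
position: [0.4609, 0.1283, 0.2533]
tcp_rot: [-119.8, 89.9, -74.9]
contact_force: [-2.8, -7.2, 10.3]
finger_gap: -0.0001
```

>>> {"api": "apply_moves", "payload": {"commands": [[0.7,0,0,0,0,0,1]]}}

```text
clock: 14.8
position: [0.461, 0.1289, 0.2529]
tcp_rot: [-113.6, 89.9, -68.6]
contact_force: [-1.2, -4.4, 7.2]
finger_gap: -0.0001
```

Then (+y−z) and (−y+z).

>>> {"api": "apply_moves", "payload": {"commands": [[-6,0,0,0,0,0,1],[-6,19,0,0,0,0,1],[-6,37.4,0,0,0,0,1],[-2,37.4,0,0,0,0,1],[0,37.4,0,0,0,0,1]]}}

```text
clock: 15.3
position: [0.4341, 0.1563, 0.2523]
tcp_rot: [84.7, 89.9, 129.8]
contact_force: [-7.9, 3.1, 11.7]
finger_gap: -0.0003
```

>>> {"api": "apply_moves", "payload": {"commands": [[0.6,0,0,0,0,0,1]]}}

```text
clock: 15.4
position: [0.4343, 0.156, 0.2517]
tcp_rot: [98.0, 89.9, 143.0]
contact_force: [-4.3, 1.6, 5.7]
finger_gap: -0.0002
```

>>> {"api": "apply_moves", "payload": {"commands": [[-6,0,0,0,0,0,1],[-6,-19,19,0,0,0,1],[-6,-37.4,37.4,0,0,0,1],[-2,-37.4,37.4,0,0,0,1],[0,-37.4,37.4,0,0,0,1]]}}

```text
clock: 15.9
position: [0.4886, 0.1554, 0.2523]
tcp_rot: [-48.2, 89.8, -3.2]
contact_force: [3.5, 0.8, 7.1]
finger_gap: 0.0001
```

>>> {"api": "apply_moves", "payload": {"commands": [[0.6,0,0,0,0,0,1]]}}

```text
clock: 16.0
position: [0.4879, 0.1555, 0.2518]
tcp_rot: [-47.6, 89.9, -2.7]
contact_force: [3.4, 0.2, 4.8]
finger_gap: -0.0001
```

>>> {"api": "apply_moves", "payload": {"commands": [[-20,18.7,-18.7,0,0,0,1],[-50,8,-18.7,0,0,0,1],[-60,-40,-18.7,0,0,0,1],[-60,-61,-18.7,0,0,0,1],[-60,-61,-18.7,0,0,0,1]]}}

```text
clock: 16.5
position: [0.5181, 0.0976, 0.3111]
tcp_rot: [-107.6, 90.0, -62.8]
contact_force: [0.7, 0.5, -0.2]
finger_gap: 0.0001
```

```bash
python3 - <<'E'
from h import *
import pickle
s,c,im=snap("w10.png");print(s["position"],s["contact_force"],s["clock"]);pickle.dump((s,c),open("w10.pkl","wb"))
im=r.camera("side");crop(im,240,100,340,200,6,"s10.png")
print(move([.461,.1557,.31]))
E
```

```text
[0.51806613 0.09758259 0.31109669] [ 0.71807248  0.54878047 -0.16415131] 16.5
[ 0.6 79.2  0.5]
```

View pics/w10.png

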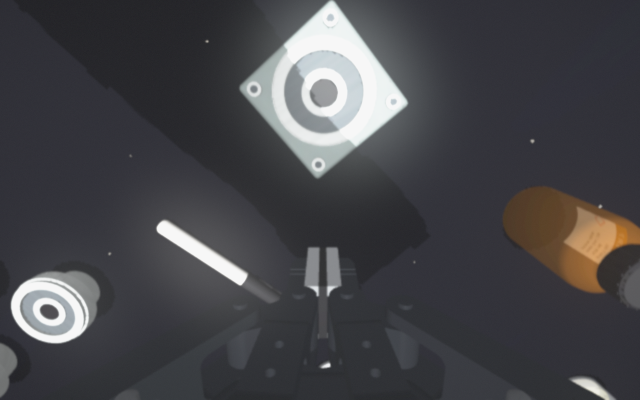

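View pics/s10.png

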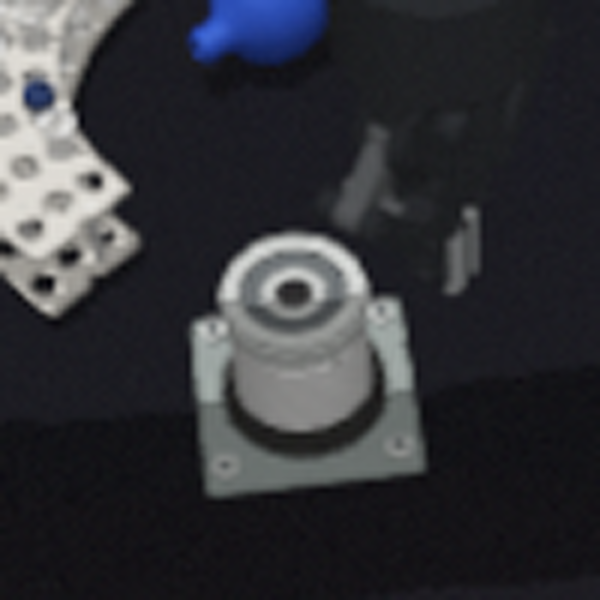

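>>> {"api": "apply_moves", "payload": {"commands": [[5,40,0.5,0,0,0,1],[10,80,0.5,0,0,0,1],[30,105.7,0.5,0,0,0,1],[50,105.7,0.5,0,0,0,1],[55,105.7,0.5,0,0,0,1],[57,105.7,0.5,0,0,0,1],[58.5,105.7,0.5,0,0,0,1]]}}

```text
clock: 17.3
position: [0.443, 0.1745, 0.2531]
tcp_rot: [-49.5, 90.0, -4.5]
contact_force: [0.1, 0.1, 0.0]
finger_gap: -0.0001
```

>>> {"api": "apply_moves", "payload": {"commands": [[1,0,0,0,0,0,1]]}}

```text
clock: 17.4
position: [0.4433, 0.1744, 0.2522]
tcp_rot: [-43.3, 89.9, 1.7]
contact_force: [0.1, 0.0, 1.7]
finger_gap: -0.0002
```

>>> {"api": "apply_moves", "payload": {"commands": [[1,0,0,0,0,0,1]]}}

```text
clock: 17.5
position: [0.4433, 0.1745, 0.2516]
tcp_rot: [-22.7, 89.9, 22.3]
contact_force: [-3.8, 1.9, 9.1]
finger_gap: 0.0001
```

>>> {"api": "apply_moves", "payload": {"commands": [[0.7,0,0,0,0,0,1]]}}

```text
clock: 17.6
position: [0.4433, 0.1746, 0.2512]
tcp_rot: [-12.7, 89.9, 32.3]
contact_force: [-3.3, 2.6, 9.2]
finger_gap: -0.0003
```

>>> {"api": "apply_moves", "payload": {"commands": [[0.5,0,0,0,0,0,1]]}}

```text
clock: 17.7
position: [0.4434, 0.1747, 0.2509]
tcp_rot: [-9.4, 89.9, 35.6]
contact_force: [-3.5, 3.4, 9.5]
finger_gap: -0.0001
```

>>> {"api": "apply_moves", "payload": {"commands": [[-6,0,0,0,0,0,1],[-6,-27,0,0,0,0,1],[-6,-53,0,0,0,0,1],[-2,-53,0,0,0,0,1],[0,-53,0,0,0,0,1]]}}

```text
clock: 18.2
position: [0.4813, 0.1362, 0.2504]
tcp_rot: [-81.7, 89.8, -36.9]
contact_force: [2.9, -8.6, 10.9]
finger_gap: -0.0
```

>>> {"api": "apply_moves", "payload": {"commands": [[0.5,0,0,0,0,0,1]]}}

```text
clock: 18.3
position: [0.4811, 0.1366, 0.2502]
tcp_rot: [-79.0, 89.8, -34.0]
contact_force: [2.1, -4.7, 8.7]
finger_gap: -0.0001
```

>>> {"api": "apply_moves", "payload": {"commands": [[-6,0,0,0,0,0,1],[-6,26.5,26.5,0,0,0,1],[-4,26.5,26.5,0,0,0,1],[-2,26.5,26.5,0,0,0,1],[0,26.5,26.5,0,0,0,1]]}}

```text
clock: 18.8
position: [0.4802, 0.175, 0.2496]
tcp_rot: [29.6, 89.9, 74.6]
contact_force: [-2.3, 7.2, 12.5]
finger_gap: -0.0001
```

>>> {"api": "apply_moves", "payload": {"commands": [[0.5,0,0,0,0,0,1]]}}

```text
clock: 18.9
position: [0.4803, 0.1749, 0.2492]
tcp_rot: [24.4, 89.9, 69.4]
contact_force: [-3.3, 7.3, 9.3]
finger_gap: -0.0004
```

>>> {"api": "apply_moves", "payload": {"commands": [[-6,0,0,0,0,0,1],[-6,0,-27,0,0,0,1],[-6,0,-53,0,0,0,1],[-2.5,0,-53,0,0,0,1],[-1,0,-53,0,0,0,1]]}}

```text
clock: 19.4
position: [0.4422, 0.136, 0.2501]
tcp_rot: [-154.6, 89.9, -109.7]
contact_force: [-8.7, -5.2, 17.1]
finger_gap: -0.0
```

>>> {"api": "apply_moves", "payload": {"commands": [[0.8,0,0,0,0,0,1]]}}

```text
clock: 19.5
position: [0.4427, 0.1363, 0.2497]
tcp_rot: [-138.7, 89.9, -93.8]
contact_force: [-9.2, -5.3, 16.4]
finger_gap: 0.0002
```

>>> {"api": "apply_moves", "payload": {"commands": [[0.7,0,0,0,0,0,1]]}}

```text
clock: 19.6
position: [0.4428, 0.1364, 0.2492]
tcp_rot: [-137.8, 89.9, -92.9]
contact_force: [-8.6, -4.8, 15.9]
finger_gap: 0.0
```

>>> {"api": "apply_moves", "payload": {"commands": [[-6,0,0,0,0,0,1],[-6,10,24,0,0,0,1],[-6,18.7,45.2,0,0,0,1],[-4,18.7,45.2,0,0,0,1],[-2.5,18.7,45.2,0,0,0,1],[-1.5,18.7,45.2,0,0,0,1]]}}

```text
clock: 20.2
position: [0.4614, 0.182, 0.2493]
tcp_rot: [75.0, 90.0, 119.9]
contact_force: [-3.1, 2.9, 6.6]
finger_gap: 0.0003
```

>>> {"api": "apply_moves", "payload": {"commands": [[0.7,0,0,0,0,0,1]]}}

```text
clock: 20.3
position: [0.4614, 0.182, 0.2491]
tcp_rot: [37.9, 89.9, 82.8]
contact_force: [-3.8, 3.3, 9.7]
finger_gap: 0.0003
```

>>> {"api": "apply_moves", "payload": {"commands": [[0.5,0,0,0,0,0,1]]}}

```text
clock: 20.4
position: [0.4614, 0.182, 0.2491]
tcp_rot: [21.2, 89.9, 66.2]
contact_force: [-5.3, 2.9, 12.2]
finger_gap: 0.0001
```

>>> {"api": "apply_moves", "payload": {"commands": [[0.5,0,0,0,0,0,1]]}}

```text
clock: 20.5
position: [0.4614, 0.182, 0.2489]
tcp_rot: [16.6, 89.9, 61.6]
contact_force: [-6.4, 2.5, 15.1]
finger_gap: 0.0001
```

>>> {"api": "apply_moves", "payload": {"commands": [[0.4,0,0,0,0,0,1]]}}

```text
clock: 20.6
position: [0.4614, 0.182, 0.2488]
tcp_rot: [9.8, 89.9, 54.8]
contact_force: [-7.4, 3.0, 17.4]
finger_gap: -0.0002
```

Opposite (−y−z).

>>> {"api": "apply_moves", "payload": {"commands": [[-7,0,0,0,0,0,1],[-7,-19,-19,0,0,0,1],[-7,-37.4,-37.4,0,0,0,1],[-4.5,-37.4,-37.4,0,0,0,1],[-3,-37.4,-37.4,0,0,0,1],[-2,-37.4,-37.4,0,0,0,1]]}}

```text
clock: 21.2
position: [0.4615, 0.1293, 0.2492]
tcp_rot: [-135.6, 90.0, -90.6]
contact_force: [-3.3, -4.6, 7.6]
finger_gap: 0.0003
```

>>> {"api": "apply_moves", "payload": {"commands": [[0.6,0,0,0,0,0,1]]}}

```text
clock: 21.3
position: [0.4615, 0.1295, 0.2491]
tcp_rot: [-133.8, 89.9, -88.8]
contact_force: [-4.4, -4.5, 10.4]
finger_gap: -0.0001
```

>>> {"api": "apply_moves", "payload": {"commands": [[0.5,0,0,0,0,0,1]]}}

```text
clock: 21.4
position: [0.4615, 0.1295, 0.249]
tcp_rot: [-130.4, 89.9, -85.4]
contact_force: [-5.5, -4.8, 13.8]
finger_gap: 0.0002
```

>>> {"api": "apply_moves", "payload": {"commands": [[0.5,0,0,0,0,0,1]]}}

```text
clock: 21.5
position: [0.4615, 0.1296, 0.2488]
tcp_rot: [-125.1, 89.9, -80.1]
contact_force: [-7.9, -5.9, 15.8]
finger_gap: 0.0002
```

>>> {"api": "apply_moves", "payload": {"commands": [[0.4,0,0,0,0,0,1]]}}

```text
clock: 21.6
position: [0.4615, 0.1296, 0.2488]
tcp_rot: [-122.6, 89.9, -77.6]
contact_force: [-8.6, -4.9, 19.4]
finger_gap: -0.0002
```

```bash
python3 - <<'E'
from h import *
im=r.camera("side");crop(im,240,100,340,200,6,"s11.png")
E
```

```text
(no output)
```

View pics/s11.png

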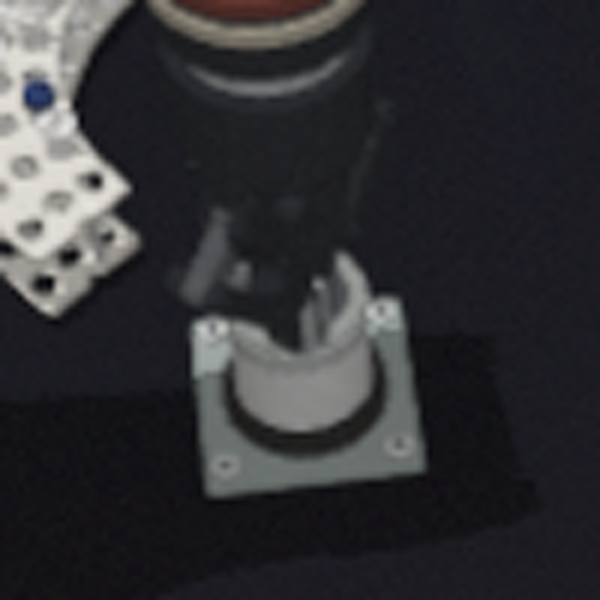

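>>> {"api": "apply_moves", "payload": {"commands": [[-7,0,0,0,0,0,1],[-7,19,0,0,0,0,1],[-7,38,-0.6,0,0,0,1],[-4.5,38,-0.6,0,0,0,1],[-3,38,-0.6,0,0,0,1],[-2,38,-0.6,0,0,0,1]]}}

```text
clock: 22.25
position: [0.4345, 0.1558, 0.2491]
tcp_rot: [48.0, 90.0, 93.0]
contact_force: [-3.3, 2.7, 8.0]
finger_gap: -0.0003
```

>>> {"api": "apply_moves", "payload": {"commands": [[0.6,0,0,0,0,0,1]]}}

```text
clock: 22.35
position: [0.4345, 0.1558, 0.2491]
tcp_rot: [48.4, 90.0, 93.3]
contact_force: [-5.1, 2.0, 9.8]
finger_gap: -0.0003
```

>>> {"api": "apply_moves", "payload": {"commands": [[0.5,0,0,0,0,0,1]]}}

```text
clock: 22.45
position: [0.4346, 0.1558, 0.2489]
tcp_rot: [44.6, 89.9, 89.6]
contact_force: [-6.5, 2.6, 13.2]
finger_gap: 0.0002
```

>>> {"api": "apply_moves", "payload": {"commands": [[0.4,0.5,-0.5,0,0,0,1]]}}

```text
clock: 22.55
position: [0.4342, 0.1558, 0.249]
tcp_rot: [-10.3, 89.9, 34.6]
contact_force: [-3.8, 0.6, 12.3]
finger_gap: -0.0002
```

>>> {"api": "apply_moves", "payload": {"commands": [[0.4,0.2,-0.2,0,0,0,1]]}}

```text
clock: 22.65
position: [0.4341, 0.1557, 0.2489]
tcp_rot: [-20.3, 89.9, 24.6]
contact_force: [-2.8, 2.5, 14.2]
finger_gap: -0.0003
```

>>> {"api": "apply_moves", "payload": {"commands": [[-7,0,0,0,0,0,1],[-7,-19,19,0,0,0,1],[-7,-37.4,37.4,0,0,0,1],[-4.5,-37.4,37.4,0,0,0,1],[-3,-37.4,37.4,0,0,0,1],[-2,-37.4,37.4,0,0,0,1]]}}

```text
clock: 23.25
position: [0.486, 0.1556, 0.2494]
tcp_rot: [-124.2, 90.0, -79.2]
contact_force: [0.3, -0.8, 5.6]
finger_gap: -0.0
```

>>> {"api": "apply_moves", "payload": {"commands": [[0.6,0,0,0,0,0,1]]}}

```text
clock: 23.35
position: [0.4859, 0.1556, 0.2493]
tcp_rot: [-86.4, 89.9, -41.4]
contact_force: [-0.5, -2.3, 6.3]
finger_gap: -0.0001
```

>>> {"api": "apply_moves", "payload": {"commands": [[0.5,0,0,0,0,0,1]]}}

```text
clock: 23.45
position: [0.4859, 0.1557, 0.2491]
tcp_rot: [-78.5, 89.9, -33.5]
contact_force: [-2.0, -2.0, 9.6]
finger_gap: -0.0
```

>>> {"api": "apply_moves", "payload": {"commands": [[0.5,0.2,-0.2,0,0,0,1]]}}

```text
clock: 23.55
position: [0.4858, 0.1557, 0.249]
tcp_rot: [-67.5, 89.9, -22.6]
contact_force: [-1.1, -2.5, 11.5]
finger_gap: 0.0001
```

>>> {"api": "apply_moves", "payload": {"commands": [[0.5,0.2,-0.2,0,0,0,1]]}}

```text
clock: 23.65
position: [0.4857, 0.1557, 0.2489]
tcp_rot: [-61.6, 89.8, -16.6]
contact_force: [-1.0, -2.9, 14.0]
finger_gap: -0.0002
```

>>> {"api": "apply_moves", "payload": {"commands": [[0.4,0.2,-0.2,0,0,0,1]]}}

```text
clock: 23.75
position: [0.4855, 0.1557, 0.2489]
tcp_rot: [-58.8, 89.8, -13.8]
contact_force: [-1.2, -2.9, 14.3]
finger_gap: 0.0003
```

>>> {"api": "apply_moves", "payload": {"commands": [[0.6,0.1,-0.2,0,0,0,1]]}}

```text
clock: 23.85
position: [0.4855, 0.1556, 0.2488]
tcp_rot: [-54.3, 89.8, -9.3]
contact_force: [-4.2, -1.7, 18.8]
finger_gap: -0.0002
```

>>> {"api": "apply_moves", "payload": {"commands": [[0.5,0.1,-0.2,0,0,0,1]]}}

```text
clock: 23.95
position: [0.4854, 0.1556, 0.2487]
tcp_rot: [-51.6, 89.7, -6.7]
contact_force: [-3.1, -1.8, 21.3]
finger_gap: -0.0001
```

>>> {"api": "apply_moves", "payload": {"commands": [[-9,0,0,0,0,0,1],[-9,22,-9,0,0,0,1],[-9,43.7,-17.2,0,0,0,1],[-6,43.7,-17.2,0,0,0,1],[-4.5,43.7,-17.2,0,0,0,1],[-3.2,43.7,-17.2,0,0,0,1]]}}

```text
clock: 24.55
position: [0.4419, 0.1744, 0.2491]
tcp_rot: [47.7, 90.0, 92.6]
contact_force: [-5.8, 2.2, 11.7]
finger_gap: -0.0002
```

>>> {"api": "apply_moves", "payload": {"commands": [[0.6,0,0,0,0,0,1]]}}

```text
clock: 24.65
position: [0.442, 0.1743, 0.249]
tcp_rot: [73.1, 90.0, 118.0]
contact_force: [-6.8, 1.6, 13.4]
finger_gap: -0.0001
```

>>> {"api": "apply_moves", "payload": {"commands": [[0.6,0,0,0,0,0,1]]}}

```text
clock: 24.75
position: [0.442, 0.1743, 0.2488]
tcp_rot: [72.3, 90.0, 117.2]
contact_force: [-9.4, 1.2, 17.1]
finger_gap: -0.0001
```

>>> {"api": "apply_moves", "payload": {"commands": [[0,0.7,-0.8,0,0,0,1]]}}

```text
clock: 24.85
position: [0.4415, 0.1743, 0.249]
tcp_rot: [-17.1, 89.9, 27.9]
contact_force: [-0.8, 2.5, 9.8]
finger_gap: 0.0
```

>>> {"api": "apply_moves", "payload": {"commands": [[0.4,0.2,-0.2,0,0,0,1]]}}

```text
clock: 24.95
position: [0.4414, 0.1743, 0.2489]
tcp_rot: [-24.5, 89.9, 20.5]
contact_force: [-3.6, 2.1, 14.8]
finger_gap: 0.0001
```

>>> {"api": "apply_moves", "payload": {"commands": [[0.3,0,0,0,0,0,1]]}}

```text
clock: 25.05
position: [0.4415, 0.1743, 0.2488]
tcp_rot: [-26.2, 89.9, 18.7]
contact_force: [-5.3, 1.6, 16.9]
finger_gap: -0.0001
```

>>> {"api": "apply_moves", "payload": {"commands": [[0.5,0.3,-0.3,0,0,0,1]]}}

```text
clock: 25.15
position: [0.4413, 0.1743, 0.2487]
tcp_rot: [-29.7, 89.8, 15.3]
contact_force: [-3.1, 1.7, 19.3]
finger_gap: -0.0001
```

>>> {"api": "apply_moves", "payload": {"commands": [[-9,0,0,0,0,0,1],[-9,-27,0,0,0,0,1],[-9,-53,0,0,0,0,1],[-6,-53,0,0,0,0,1],[-4.5,-53,0,0,0,0,1],[-3.2,-53,0,0,0,0,1]]}}

```text
clock: 25.75
position: [0.4772, 0.137, 0.2493]
tcp_rot: [148.1, 89.9, -166.9]
contact_force: [-0.7, -3.9, 5.1]
finger_gap: -0.0003
```

>>> {"api": "apply_moves", "payload": {"commands": [[0.6,0,0,0,0,0,1]]}}

```text
clock: 25.85
position: [0.4772, 0.1371, 0.2493]
tcp_rot: [-148.8, 90.0, -103.8]
contact_force: [-2.6, -2.3, 6.2]
finger_gap: -0.0001
```

>>> {"api": "apply_moves", "payload": {"commands": [[0.6,0,0,0,0,0,1]]}}

```text
clock: 25.95
position: [0.4772, 0.1371, 0.2491]
tcp_rot: [-128.8, 89.9, -83.8]
contact_force: [-3.7, -2.8, 10.1]
finger_gap: 0.0002
```

>>> {"api": "apply_moves", "payload": {"commands": [[0.6,0.3,-0.3,0,0,0,1]]}}

```text
clock: 26.05
position: [0.477, 0.1372, 0.249]
tcp_rot: [-87.6, 89.9, -42.6]
contact_force: [-3.4, -3.0, 11.8]
finger_gap: -0.0002
```

>>> {"api": "apply_moves", "payload": {"commands": [[0.6,0.2,-0.3,0,0,0,1]]}}

```text
clock: 26.15
position: [0.4768, 0.1371, 0.2489]
tcp_rot: [-68.7, 89.9, -23.7]
contact_force: [-3.3, -2.4, 14.3]
finger_gap: -0.0002
```

>>> {"api": "apply_moves", "payload": {"commands": [[0.6,0.2,-0.3,0,0,0,1]]}}

```text
clock: 26.25
position: [0.4767, 0.1371, 0.2488]
tcp_rot: [-58.6, 89.8, -13.6]
contact_force: [-3.8, -1.8, 17.4]
finger_gap: 0.0001
```

>>> {"api": "apply_moves", "payload": {"commands": [[0.3,0.1,-0.1,0,0,0,1]]}}

```text
clock: 26.35
position: [0.4766, 0.1371, 0.2487]
tcp_rot: [-58.1, 89.8, -13.1]
contact_force: [-4.2, -2.6, 18.2]
finger_gap: -0.0003
```

>>> {"api": "apply_moves", "payload": {"commands": [[-9,0,0,0,0,0,1],[-9,12,14,0,0,0,1],[-9,24.3,28.5,0,0,0,1],[-6,24.3,28.5,0,0,0,1],[-4.5,24.3,28.5,0,0,0,1],[-3,24.3,28.5,0,0,0,1]]}}

```text
clock: 26.95
position: [0.479, 0.1739, 0.2492]
tcp_rot: [112.4, 90.0, 157.4]
contact_force: [-3.3, 1.6, 8.8]
finger_gap: 0.0003
```

>>> {"api": "apply_moves", "payload": {"commands": [[0.6,0.2,-0.2,0,0,0,1]]}}

```text
clock: 27.05
position: [0.4789, 0.1738, 0.2492]
tcp_rot: [32.5, 90.0, 77.5]
contact_force: [-2.2, 1.8, 7.3]
finger_gap: -0.0001
```

>>> {"api": "apply_moves", "payload": {"commands": [[0.6,0.2,-0.2,0,0,0,1]]}}

```text
clock: 27.15
position: [0.4788, 0.1738, 0.2491]
tcp_rot: [1.3, 89.9, 46.3]
contact_force: [-3.6, 2.0, 11.0]
finger_gap: 0.0004
```

>>> {"api": "apply_moves", "payload": {"commands": [[0.6,0.2,-0.2,0,0,0,1]]}}

```text
clock: 27.25
position: [0.4787, 0.1738, 0.2489]
tcp_rot: [-14.7, 89.9, 30.3]
contact_force: [-2.3, 2.0, 13.9]
finger_gap: 0.0003
```

>>> {"api": "apply_moves", "payload": {"commands": [[0.7,0.2,-0.2,0,0,0,1]]}}

```text
clock: 27.35
position: [0.4786, 0.1738, 0.2488]
tcp_rot: [-22.2, 89.9, 22.8]
contact_force: [-5.2, 1.7, 18.9]
finger_gap: -0.0001
```

>>> {"api": "apply_moves", "payload": {"commands": [[-9,0,0,0,0,0,1],[-9,0,-27,0,0,0,1],[-9,0,-53,0,0,0,1],[-6,0,-53,0,0,0,1],[-4.5,0,-53,0,0,0,1],[-3,0,-53,0,0,0,1]]}}

```text
clock: 27.95
position: [0.4409, 0.1366, 0.2498]
tcp_rot: [-43.9, 90.0, 1.0]
contact_force: [0.1, -0.2, -0.1]
finger_gap: 0.0002
```

>>> {"api": "apply_moves", "payload": {"commands": [[0.6,0.2,-0.2,0,0,0,1]]}}

```text
clock: 28.05
position: [0.4408, 0.1367, 0.2493]
tcp_rot: [-74.8, 90.0, -29.8]
contact_force: [0.0, -1.3, 3.0]
finger_gap: 0.0001
```

>>> {"api": "apply_moves", "payload": {"commands": [[0.6,0.2,-0.2,0,0,0,1]]}}

```text
clock: 28.15
position: [0.4406, 0.1367, 0.2492]
tcp_rot: [-60.0, 89.9, -15.0]
contact_force: [1.1, -0.6, 6.1]
finger_gap: -0.0
```

>>> {"api": "apply_moves", "payload": {"commands": [[0.6,0.2,-0.2,0,0,0,1]]}}

```text
clock: 28.25
position: [0.4405, 0.1367, 0.2491]
tcp_rot: [-53.8, 89.9, -8.8]
contact_force: [1.4, -1.1, 10.4]
finger_gap: -0.0002
```

>>> {"api": "apply_moves", "payload": {"commands": [[0.6,0,0,0,0,0,1]]}}

```text
clock: 28.35
position: [0.4405, 0.1368, 0.2489]
tcp_rot: [-53.8, 89.9, -8.8]
contact_force: [-1.8, -0.9, 14.6]
finger_gap: 0.0002
```

>>> {"api": "apply_moves", "payload": {"commands": [[0.6,0,0,0,0,0,1]]}}

```text
clock: 28.45
position: [0.4405, 0.1368, 0.2487]
tcp_rot: [-52.7, 89.9, -7.7]
contact_force: [-4.1, -0.9, 17.9]
finger_gap: 0.0001
```

>>> {"api": "apply_moves", "payload": {"commands": [[0.3,0,0,0,0,0,1]]}}

```text
clock: 28.55
position: [0.4405, 0.1368, 0.2487]
tcp_rot: [-52.8, 89.9, -7.8]
contact_force: [-4.5, -0.6, 18.5]
finger_gap: -0.0
```

Now back off and look from the wrist and side cameras.

>>> {"api": "apply_moves", "payload": {"commands": [[-20,0,0,0,0,0,1],[-40,-30,19,0,0,0,1],[-40,-79,26,0,0,0,1],[-40,-110,26,0,0,0,1],[-40,-110,26,0,0,0,1],[-40,-110,26,0,0,0,1]]}}

```text
clock: 29.15
position: [0.536, 0.077, 0.2859]
tcp_rot: [123.2, 89.9, 168.1]
contact_force: [-0.4, 0.4, -1.0]
finger_gap: -0.0002
```

```bash
python3 - <<'E'
from h import *
s,c,im=snap("w12.png");print(s["position"],s["contact_force"],s["clock"])
im=r.camera("side");cv2.imwrite("pics/s12f.png",im[:,:,::-1]);crop(im,240,100,340,200,6,"s12.png")
E
```

```text
[0.53598458 0.0770015  0.28593364] [-0.38013941  0.35728495 -0.99521815] 29.15
```

View pics/w12.png

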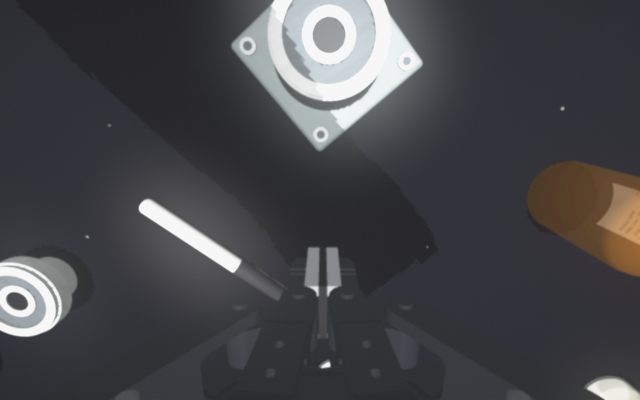

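View pics/s12.png

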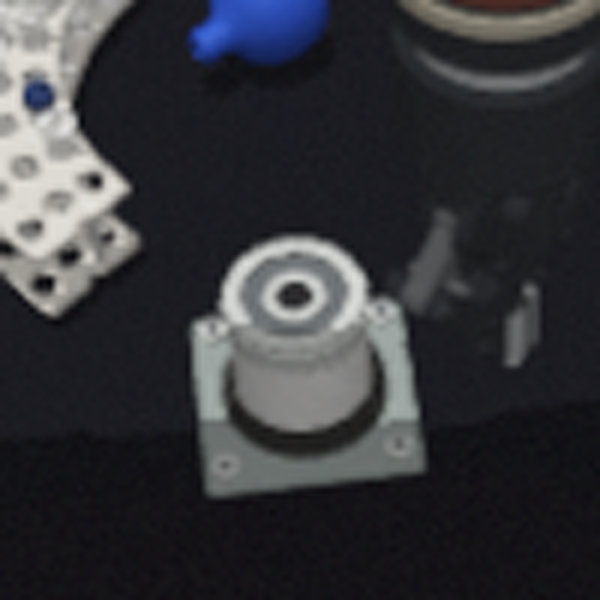

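View pics/s12f.png

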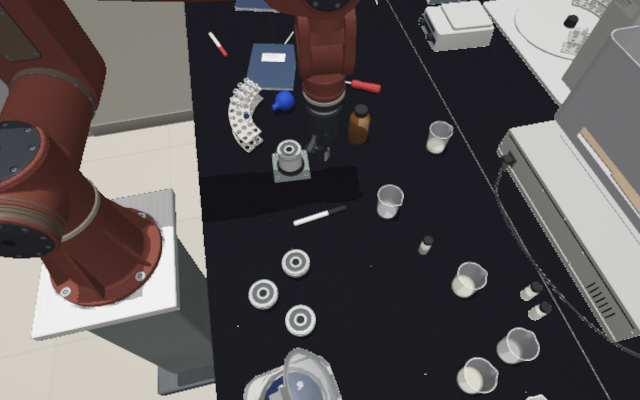

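>>> {"api": "apply_moves", "payload": {"commands": [[30,0,0,0,0,0,1],[70,0,0,0,0,0,1],[95,0,0,0,0,0,1],[107,0,0,0,0,0,1],[110,0,0,0,0,0,1],[110,0,0,0,0,0,1]]}}

```text
clock: 29.85
position: [0.536, 0.0775, 0.1774]
tcp_rot: [-55.8, 90.0, -10.8]
contact_force: [-0.3, 0.8, 1.2]
finger_gap: 0.0001
```

>>> {"api": "apply_moves", "payload": {"commands": [[1,0,0,0,0,0,1],[1.5,0,0,0,0,0,1]]}}

```text
clock: 30.05
position: [0.5366, 0.0771, 0.1765]
tcp_rot: [-52.6, 89.9, -7.6]
contact_force: [0.2, 0.1, -0.6]
finger_gap: 0.0003
```

>>> {"api": "apply_moves", "payload": {"commands": [[0.5,0,0,0,0,0,1]]}}

```text
clock: 30.15
position: [0.5363, 0.0771, 0.1755]
tcp_rot: [-54.6, 89.9, -9.7]
contact_force: [-0.5, -1.2, -1.0]
finger_gap: 0.0002
```

>>> {"api": "apply_moves", "payload": {"commands": [[0.5,0,0,0,0,0,1]]}}

```text
clock: 30.25
position: [0.5361, 0.0771, 0.1745]
tcp_rot: [-59.5, 90.0, -14.6]
contact_force: [-0.4, 0.9, 0.9]
finger_gap: 0.0004
```

>>> {"api": "apply_moves", "payload": {"commands": [[0.5,0,0,0,0,0,1]]}}

```text
clock: 30.35
position: [0.536, 0.0771, 0.1737]
tcp_rot: [-66.4, 90.0, -21.4]
contact_force: [-0.8, 0.4, -0.1]
finger_gap: 0.0001
```

>>> {"api": "apply_moves", "payload": {"commands": [[0.4,0,0,0,0,0,1]]}}

```text
clock: 30.45
position: [0.5359, 0.0771, 0.1734]
tcp_rot: [-87.4, 90.0, -42.4]
contact_force: [-2.5, 1.2, 7.9]
finger_gap: -0.0
```

>>> {"api": "apply_moves", "payload": {"commands": [[0.4,0,0,0,0,0,1]]}}

```text
clock: 30.55
position: [0.536, 0.0771, 0.1735]
tcp_rot: [-83.1, 90.0, -38.1]
contact_force: [-3.7, 0.7, 11.9]
finger_gap: -0.0
```

>>> {"api": "apply_moves", "payload": {"commands": [[0.4,0,0,0,0,0,1]]}}

```text
clock: 30.65
position: [0.536, 0.0772, 0.1734]
tcp_rot: [-93.0, 90.0, -48.0]
contact_force: [-6.6, -0.4, 13.8]
finger_gap: -0.0001
```

>>> {"api": "apply_moves", "payload": {"commands": [[-30,0,0,0,0,0,1],[-80,0,0,0,0,0,1],[-120,0,0,0,0,0,1],[-120,-30,0,0,0,0,1],[-120,-30,0,0,0,0,1],[-120,-30,0,0,0,0,1]]}}

```text
clock: 31.25
position: [0.557, 0.0557, 0.2919]
tcp_rot: [126.9, 89.9, 171.8]
contact_force: [-0.9, 0.3, -0.6]
finger_gap: 0.0
```

```bash
python3 - <<'E'
from h import *
a=cv2.imread("pics/s12f.png");b=cv2.imread("pics/side0.png")
s=r.observe();print(s["position"],s["contact_force"],s["clock"])
im=r.camera("side")[:,:,::-1]
for n,(x0,y0,x1,y1) in dict(marker=(285,200,355,232),beaker=(372,180,410,222),amber=(345,100,375,148)).items():
    print(n,np.abs(im[y0:y1,x0:x1].astype(int)-b[y0:y1,x0:x1]).mean())
cv2.imwrite("pics/end.png",im)
r.close_job()
E
```

```text
[0.55704253 0.05566322 0.29189988] [-0.93551599  0.28856003 -0.56780321] 31.25
marker 3.6699404761904764
beaker 0.9014202172096909
amber 7.631018518518519
the job is handed in; nothing more can be done
```

View pics/end.png

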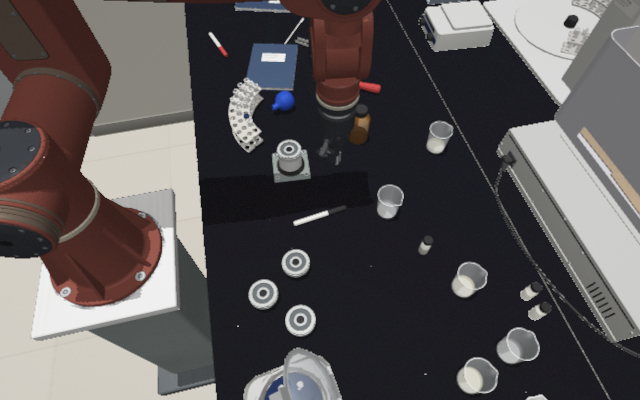

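The job is handed in, at 31 s on the clock. The farthest cup, at top-view pixel (380,189), was set in the housing mouth, released, and pressed home in opposite pairs all round the rim.

- **Flush:** The rim settled at the same height at all eight points and no longer slid, at final pushes of 14 to 21 N. A fingertip touch on the bench put the rim top at 75.9 to 76.0 mm, and flush is 76 mm. No camera view resolved the gap itself.
- **Force:** The largest reading was about 21.8 N in total, sideways part included. Force is only read at the end of each call, so a brief higher peak cannot be ruled out.
- **Bystanders:** In the side view the beaker, marker and amber bottle stand where they did. A pixel comparison with the first picture barely changed for the beaker (0.9). It was higher for the marker (3.7) and the amber bottle (7.6). I put that down to the arm in the bottle's crop and the arm's shadow by the marker.

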